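# Unstack delivered truck parts into their fitted nests

## Robot

A 7-joint arm with a two-finger parallel gripper is mounted at the origin on the work surface. World frame = base frame: x ahead of the robot, y to its left, z up, the work surface at z = 0. Lengths are in m, angles in rad, forces in N, time in s.
With the tool pointing down it reaches from about 0.425 to 0.925 m from the base axis. Payload 6.8 kg.
Tool frame: the origin (TCP) lies between the finger pads; the fingertips stand r.tip_reach ahead of it and the grasp point (between the pads) lies 11 mm behind it (r.tip_reach is the distance from the TCP to the fingertips, in m); z points along the fingers, y is the direction in which the jaws open and shut (so a half turn about z gives the same grasp; the last joint's range is limited). The gripper opens to 85 mm and grips with 20 to 120 N. Pads are 22 mm wide; open, the fingers measure 114 mm over their backs; the gripper's body (76 mm by 85 mm) begins 54 mm behind the grasp point. The pads swing forward as they close: fully open they stand 13 mm farther back than shut.
Start: joints at [1.231, 0.477, 0.022, 1.555, -0.011, 1.109, -0.083], TCP at [0.155, -0.657, 0.214] pointing down, gripper open.
Joint ranges: [-2.96, 2.96], [-0.34, 2.1], [-1.41, 1.46], [0.24, 2.44], [-1.37, 4.51], [0.17, 1.92], [-2.96, 2.96]. Speed limits (rad/s): [2.39, 2.39, 3.14, 3.14, 3.14, 3.14, 3.14].

## Interface

Orientations are given as a rotation vector (axis times angle).
In Python, from bench import r, eyes, spotter gives the robot as it stands.
- The arm moves only by the tool carry_out, never from a script. Its argument "series" is text: rows parted by semicolons, each of 5 numbers parted by spaces: the shift along the tool's x, y, z in cm, then the turn about the tool's z in rad, then the opening, from 0 (shut) to 1 (fully open). In form: x y z yaw gripper; .... A call has 1 to 8 rows; each row shifts and turns the commanded pose from where the row before left it, along the tool's axes as they then stand; what a row does not reach is not made up. A row lasts 1/8 s, in which the tool goes at most 62.5 mm and 10.7 degrees, less where a joint would pass 70% of its speed; a pose out of reach is approached as far as the arm can. A call with a gripper value outside its range is refused whole. The fingers move at their own pace and stop on an object; "grip_force" is the grip in N (left out, the last holds). Time passes only in rows, so rows that do not move let the fingers close. It gives the time, the measured TCP pose, the force and the opening at its end, in the units of the state.
- r.get_obs(): the state, without advancing time (a new reading comes with each control period).
- eyes.grab_frame(name): name is "scene" or "top"; returns a dict with "color" (480x640x3 uint8, blue, green, red), "intrinsics" (3x3 intrinsics, pixels), "R" (3x3) and "t" (3): a world point X has camera coordinates R X + t. Camera axes: x right, y down, z forward; pixel columns grow to the right and rows downward; lengths in m; the calibration is good to about 2 mm. A picture is of the moment at which its call begins. There is no depth.
- r.hand_in(): hands the job in, once; it reports no verdict.
Trained networks look in a picture, given as the dict that the camera call returned (one of the last four; its "shot" number tells which), for a name from the list of things; names that differ only in an ending like _2 or _b are one class to them, and where a whole thing is asked for, a point or a joint stands for the part that bears it (a point fixed in the world has none). Each returns a list of dicts, best first, with "confidence" (0 to 1); they miss things now and then, are a little off and sometimes report something else, mostly with a low value. They report only what shows in the picture. A call takes as long as a camera call. They do not tell look-alikes from the thing itself.
- spotter.search_frame(picture, query): "uv" ([column, row] in pixels, amid what is visible of it).
- spotter.trace(picture, query): "pixels" (480x640 bool, what is visible of it) and "uv" ([column, row] in pixels, amid what is visible of it).
- spotter.mark_of(picture, query): "uv" ([column, row] in pixels: a listed point, or the origin of a listed thing).
The state is a dict: "clock": time; "joints": joint angles; "qvel": joint speeds; "tau": joint torques, N m; "tcp_pos": TCP position; "orientation": TCP orientation; "contact_force": force on the tool from outside, world axes, zero at the start; "moment": the same for the moment, N m; "grip_width": finger opening in m.
Only numpy, scipy, OpenCV 4.12 (cv2) and the standard library are available. Lean on these libraries where they do the work, as an engineer would, in place of code of your own. Each camera call takes 0.05 s, during which the arm holds its last target.

## Task

Take the stack of delivered spare parts apart from the top down, one part at a time, and put each part straight into the white nest of its own outline: the nut in the hexagonal nest, the bearing in the round one, the mounting plate in the square one and the brake pad in the long one. Set each down gently rather than dropping it, lying flat on the nest's floor, same side up as in the stack, fully inside the rim, and let go of it. Do not push or knock over the spray can or the jar.

Things in the scene. Friction and masses are not known exactly. Their poses are not given: they have to be found in the camera images.
- nut: Large dark steel hexagon nut, top of the stack at the start: 34 mm across flats, 20 mm high, about 0.11 kg; dark round bore. The origin is the centre of its underside, z up. One pair of flats faces its own +y and -y; corners on its x axis.
- bearing: Round steel ball bearing, lying flat, second in the stack: 46 mm diameter, 18 mm high, about 0.16 kg. The origin is the centre of its underside, z up.
- plate: Square aluminium mounting plate with four corner holes, third in the stack: 52 x 52 mm, 16 mm high, about 0.22 kg. The origin is the centre of its underside, z up. Sides square to its x and y.
- brake_pad: Brake pad lying friction side down, bottom of the stack, on the bench: dark steel back plate 116 mm long (x), 54 mm wide (y), 6 mm thick, on a friction block 100 x 54 x 14 mm; 20 mm high in all, about 0.4 kg. The origin is the centre of its underside, z up. Its two ends stick out from under the plate.
- nest_hex: Fixed white plastic tray, floor 5 mm thick, rim 5 mm wide, its top 10 mm above the bench (5 mm above the floor). Hexagonal opening, 50 mm across flats, about 60 mm outside, for the nut, which fits at any yaw. Its flats face its own y. The origin is the centre of its underside, z up.
- nest_round: Fixed white plastic tray, floor 5 mm thick, rim 5 mm wide, its top 10 mm above the bench (5 mm above the floor). Round opening of 62 mm diameter, 72 mm outside, for the bearing. The origin is the centre of its underside, z up.
- nest_square: Fixed white plastic tray, floor 5 mm thick, rim 5 mm wide, its top 10 mm above the bench (5 mm above the floor). Square opening 68 x 68 mm, 78 mm outside, for the plate. The origin is the centre of its underside, z up. Sides square to x and y.
- nest_long: Fixed white plastic tray, floor 5 mm thick, rim 5 mm wide, its top 10 mm above the bench (5 mm above the floor). Long rectangular opening 132 mm (x) by 70 mm (y), 142 x 80 mm outside, for the brake pad, either way round. The origin is the centre of its underside, z up.
- spray_can: Bystander: upright loose spray can, 52 mm diameter, 150 mm tall, at the right of the work area. The origin is the centre of its underside, z up.
- jar: Bystander: closed loose jar, 56 mm diameter, 55 mm tall, beyond the work area. The origin is the centre of its underside, z up.
Things that resemble listed ones, but are neither listed nor needed, are in the scene too. Leave any red look-alike of the plate alone. What is shaped like the brake_pad but yellow is not meant.

How it is judged:
On the way, in this order (a step that is already met when the one before it is completed fails the run):
1. The nut lies in the hexagonal nest, let go and at rest (horizontal distance between nut and nest_hex below 0.013 m and z of nut in the frame of nest_hex below 0.007 m and angle between nut's own z axis and vertical below 0.06 rad and linear speed of nut below 0.02 m/s and contact force between the fingers and nut below 0.05 N), for 0.2 s.
2. The bearing lies in the round nest, let go and at rest (horizontal distance between bearing and nest_round below 0.013 m and z of bearing in the frame of nest_round below 0.007 m and angle between bearing's own z axis and vertical below 0.06 rad and linear speed of bearing below 0.02 m/s and contact force between the fingers and bearing below 0.05 N), for 0.2 s.
3. The plate lies in the square nest, let go and at rest (horizontal distance between plate and nest_square below 0.013 m and z of plate in the frame of nest_square below 0.007 m and angle between plate's own z axis and vertical below 0.06 rad and linear speed of plate below 0.02 m/s and contact force between the fingers and plate below 0.05 N), for 0.2 s.
4. The brake pad lies in the long nest, let go and at rest (horizontal distance between brake_pad and nest_long below 0.013 m and z of brake_pad in the frame of nest_long below 0.007 m and angle between brake_pad's own z axis and vertical below 0.06 rad and linear speed of brake_pad below 0.02 m/s and contact force between the fingers and brake_pad below 0.05 N), for 0.2 s.
At the end, for the whole second after the job is handed in: Each part lies flat and upright (within 0.06 rad) on the floor of its own nest: centre within 13 mm of the nest's centre, underside less than 7 mm above the nest's underside; all four released and at rest (under 0.02 m/s) (all of step 1 and all of step 2 and all of step 3 and all of step 4); the robot touches nothing.
It fails at once if A part is dropped or knocked flying (moves faster than 0.7 m/s with no finger on it) ((contact force between the fingers and nut below 0.01 N and linear speed of nut above 0.7 m/s) or (contact force between the fingers and bearing below 0.01 N and linear speed of bearing above 0.7 m/s) or (contact force between the fingers and plate below 0.01 N and linear speed of plate above 0.7 m/s) or (contact force between the fingers and brake_pad below 0.01 N and linear speed of brake_pad above 0.7 m/s)).
It fails at once if The spray can is pushed more than 30 mm or tipped (distance of spray_can from where it was at the start of the episode above 0.03 m or angle between spray_can's own z axis and vertical above 0.4 rad).
It fails at once if The jar is pushed more than 30 mm or tipped (distance of jar from where it was at the start of the episode above 0.03 m or angle between jar's own z axis and vertical above 0.4 rad).
It also fails if it takes over 112 s, if anything falls off the work surface, if the arm or the gripper's body presses on something with over 40 N, if the wrist force passes 120 N, or if a joint passes its speed limit or range.

## Working session

There is one attempt and no reset: what is moved stays moved. The work goes in short steps, Python scripts to look and compute and a tool call to move; the robot and the scene stay as the last step left them, time stands still between calls to the robot, and variables do not carry over. Pictures are saved under pics/ and viewed, and the job is handed in when it is done.

Besides the shell and the picture viewer there is one more tool, called in YAML: its name, and indented under it one key for each argument. carry_out: Moves the arm, as the interface text tells. Its arguments: {"type":"object","properties":{"series":{"type":"string"},"grip_force":{"type":"number"}},"required":["series"]}

```bash
mkdir -p pics; ls; python3 - <<'E'
from bench import r, eyes, spotter
import cv2, numpy as np
o=r.get_obs()
for k,v in o.items(): print(k,np.round(v,4))
print(r.tip_reach)
for n in ("scene","top"):
    p=eyes.grab_frame(n); cv2.imwrite(f"pics/{n}0.png",p["color"])
    print(n,p["intrinsics"],p["R"],p["t"], -np.array(p["R"]).T@p["t"])
    for q in ["nut","bearing","plate","brake_pad","nest_hex","nest_round","nest_square","nest_long","spray_can","jar"]:
        print(q,[(np.round(d["uv"],1).tolist(),round(d["confidence"],2)) for d in spotter.mark_of(p,q)][:4])
E
```

```text
pics
clock 0.0
joints [ 1.2309  0.4778  0.0223  1.5565 -0.0115  1.1093 -0.0831]
qvel [ 0.0012 -0.0006  0.001  -0.001   0.0007  0.0002 -0.0006]
tau [ 2.00000e-04 -5.96462e+01  1.60810e+00 -2.81198e+01  1.25000e-02
  9.50000e-03 -0.00000e+00]
tcp_pos [ 0.1549 -0.6563  0.2126]
orientation [-3.1187e+00 -3.6310e-01  5.0000e-04]
contact_force [-0.8827 -0.1902  0.3434]
moment [-0.0118 -0.015   0.0068]
grip_width 0.0856
0.008
scene [[602.91483556   0.         323.19666293]
 [  0.         602.91483556 238.30850762]
 [  0.           0.           1.        ]] [[-0.25695269  0.96642267  0.00159431]
 [ 0.54783547  0.14701727 -0.82356677]
 [-0.79614799 -0.21074428 -0.56721709]] [ 0.14507075 -0.26789086  1.63773617] [1.48791679 0.24432845 0.70809465]
nut [([375.2, 271.9], 0.58), ([374.1, 284.5], 0.35)]
bearing [([375.2, 283.1], 0.65)]
plate [([374.9, 283.2], 0.71), ([320.5, 267.8], 0.71)]
brake_pad [([375.4, 293.3], 0.78), ([529.8, 251.8], 0.72), ([252.4, 269.0], 0.29)]
nest_hex [([252.5, 271.2], 0.65)]
nest_round [([329.7, 237.0], 0.74)]
nest_square [([222.3, 225.2], 0.56)]
nest_long [([443.1, 249
[... 196 characters left out ...]
  0.         517.21831148 237.69743876]
 [  0.           0.           1.        ]] [[-0.10207516 -0.99477552 -0.0015272 ]
 [-0.9735953   0.10021672 -0.2051068 ]
 [ 0.20418828 -0.01944943 -0.97873841]] [0.06014055 0.57202656 0.99174584] [0.36055836 0.02178861 1.08807813]
nut [([260.2, 212.1], 0.81)]
bearing [([217.1, 307.5], 0.67), ([261.0, 213.9], 0.58)]
plate [([314.2, 230.7], 0.67), ([261.1, 217.3], 0.58)]
brake_pad [([138.0, 328.8], 0.94), ([260.6, 218.7], 0.61)]
nest_hex [([372.8, 209.8], 0.83)]
nest_round [([324.3, 288.7], 0.93)]
nest_square [([431.9, 270.6], 0.97)]
nest_long [([218.5, 306.2], 0.57)]
spray_can [([481.2, 207.4], 0.74), ([372.3, 209.5], 0.17)]
jar [([316.9, 180.2], 0.72)]
```

View pics/top0.png

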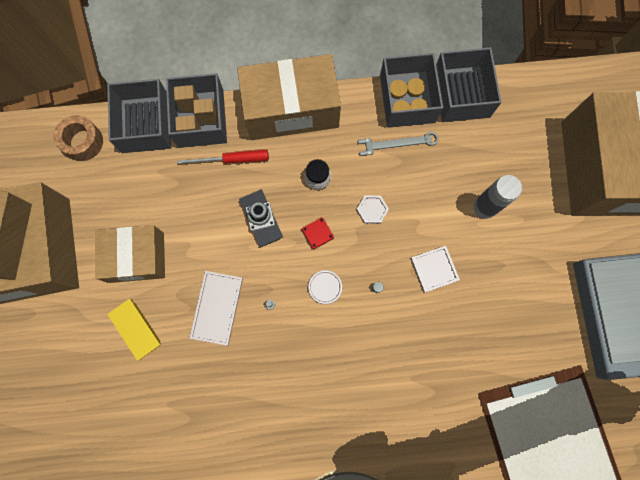

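View pics/scene0.png

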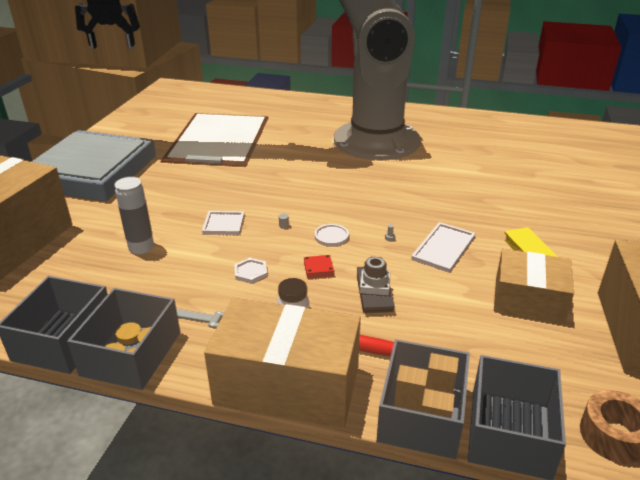

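```bash
cat > h.py <<'E'
from bench import r, eyes, spotter
import cv2, numpy as np
def ray(p,uv,z):
    K,R,t=map(np.array,(p["intrinsics"],p["R"],p["t"]))
    d=R.T@np.linalg.solve(K,[uv[0],uv[1],1.0]); c=-R.T@t
    return c+d*(z-c[2])/d[2]
def proj(p,X):
    K,R,t=map(np.array,(p["intrinsics"],p["R"],p["t"]))
    q=K@(R@np.array(X)+t); return q[:2]/q[2]
def rect(p,mask,z):
    "outline of mask -> plane z -> minAreaRect (center, size, angle)"
    c=max(cv2.findContours(mask.astype(np.uint8),cv2.RETR_EXTERNAL,cv2.CHAIN_APPROX_NONE)[0],key=cv2.contourArea)
    P=np.array([ray(p,u,z)[:2] for u in c[:,0,:].astype(float)])
    rc=cv2.minAreaRect((P*1000).astype(np.float32))
    m=cv2.moments((P*1000).astype(np.float32).reshape(-1,1,2))
    return rc,(m["m10"]/m["m00"],m["m01"]/m["m00"])
def crop(p,c,w,h,s,fn):
    x,y=int(c[0]-w/2),int(c[1]-h/2)
    cv2.imwrite(fn,cv2.resize(p["color"][y:y+h,x:x+w],None,fx=s,fy=s,interpolation=cv2.INTER_CUBIC))
def tcp():
    from scipy.spatial.transform import Rotation as Ro
    o=r.get_obs(); M=Ro.from_rotvec(o["orientation"]).as_matrix(); return o,M
E
python3 - <<'E'
from h import *
o,M=tcp(); print(M.round(3))
pt=eyes.grab_frame("top"); ps=eyes.grab_frame("scene")
crop(pt,(262,217),80,80,8,"pics/st0.png"); crop(ps,(375,280),90,90,7,"pics/ss0.png")
for p,n in((pt,"top"),(ps,"scene")):
  for q,z in [("nest_hex",.01),("nest_round",.01),("nest_square",.01),("nest_long",.01),("plate",.036),("brake_pad",.02),("bearing",.054),("nut",.074)]:
    for d in spotter.trace(p,q)[:3]:
        rc,m=rect(p,d["pixels"],z); print(n,q,round(d["confidence"],2),np.round(d["uv"]),"rect",np.round(rc[0],1),np.round(rc[1],1),round(rc[2],1),"cent",np.round(m,1))
E
```

```text
[[ 0.973  0.23   0.   ]
 [ 0.23  -0.973  0.   ]
 [ 0.     0.    -1.   ]]
top nest_hex 0.78 [372. 210.] rect [ 637.4 -124.8] [64.7 60.2] 84.1 cent [ 637.1 -123.7]
top nest_round 0.7 [260. 208.] rect [658.7 121.4] [42.5 36.8] 39.0 cent [658.3 121.3]
top nest_round 0.66 [325. 289.] rect [480.6  -3.3] [69. 69.] 84.1 cent [480.9  -3.5]
top nest_round 0.29 [259. 218.] rect [639.3 122.7] [45.4 26.5] 84.1 cent [637.1 122.9]
top nest_square 0.74 [432. 268.] rect [ 494.9 -237.6] [78.9 80.5] 12.9 cent [ 495.2 -237.6]
top nest_square 0.69 [373. 209.] rect [ 637.5 -122.7] [64.7 64.7] 83.2 cent [ 636.9 -122.6]
top nest_long 0.82 [215. 309.] rect [461.3 225.8] [ 83.6 142.6] 73.6 cent [461.  225.1]
top plate 0.96 [315. 232.] rect [591.7   0.7] [52.7 52.1] 22.6 cent [5.916e+02 5.000e-01]
top plate 0.82 [265. 223.] rect [623.2 114.7] [29.3 54.1] 13.5 cent [619.8 113.7]
top plate 0.51 [315. 172.] rect [717.5 -10.8] [49.1 64.9] 83.9 cent [718.7 -11.7]
top brake_pad 0.78 [136. 330.] rect [434.2 391.4] [120.   60.7] 31.3 cent [434.9 391.9]
top brake_pad 0.57 [262. 232.] rect [600.5 104.6] [32.3 51.3] 14.0
[... 867 characters left out ...]
5 -234.7]
scene nest_long 0.71 [443. 249.] rect [470.7 225.1] [ 84.4 153.5] 73.6 cent [471.4 225. ]
scene plate 0.78 [320. 266.] rect [635.6   9.9] [64.  51.4] 22.1 cent [634.9   9.7]
scene plate 0.54 [376. 289.] rect [669.4 120.4] [35.6 51.5] 4.4 cent [672.6 120.1]
scene brake_pad 0.94 [526. 239.] rect [435.5 383. ] [103.5  71.4] 30.1 cent [427.1 384.1]
scene brake_pad 0.87 [373. 301.] rect [683.8 130. ] [58.8 56.4] 15.6 cent [688.  131.4]
scene brake_pad 0.15 [333. 235.] rect [505.    1.8] [86.6 67.6] 15.0 cent [504.3   1.8]
scene bearing 0.78 [375. 284.] rect [665.8 122.7] [40.9 46.7] 19.0 cent [669.1 122.6]
scene nut 0.58 [375. 267.] rect [658.3 117.9] [58.  37.9] 10.0 cent [658.2 118.2]
```

View pics/st0.png

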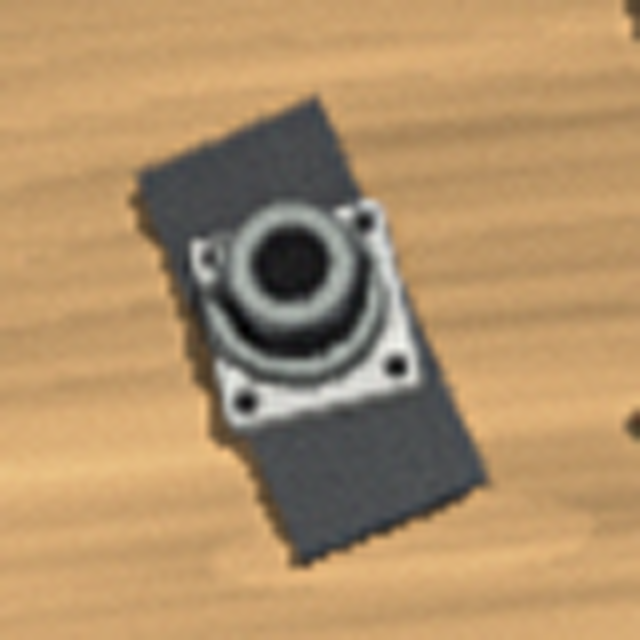

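View pics/ss0.png

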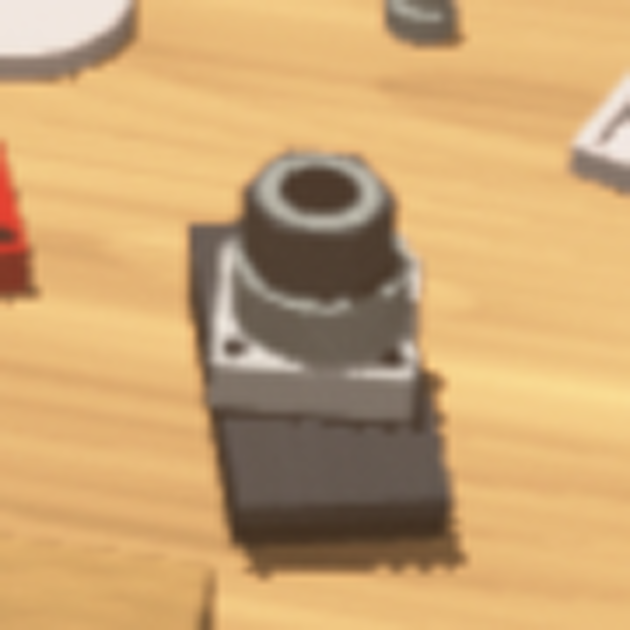

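```bash
python3 - <<'E'
from h import *
pt=eyes.grab_frame("top"); ps=eyes.grab_frame("scene")
f=lambda c,o:(c[0]/8+o[0]-.44,c[1]/8+o[1]-.44)
o=(222,177)
def quad(cs,z):
    P=np.array([ray(pt,f(c,o),z)[:2]*1000 for c in cs]); rc=cv2.minAreaRect(P.astype(np.float32))
    print(P.round(1).tolist(),"mean",P.mean(0).round(1),"rect",np.round(rc[0],1),np.round(rc[1],1),round(rc[2],1))
quad([(317,96),(140,173),(300,563),(488,480)],.02)
quad([(375,200),(192,240),(232,425),(418,380)],.036)
print("nut",ray(pt,f((291,262),o),.074)*1000)
print("nut scene",ray(ps,(319/7+330-.43,190/7+235-.43),.074)*1000)
for p,uv,n in((pt,(259,211),"a"),(ps,(375,269),"b")):
    x,y=int(uv[0]-20),int(uv[1]-20); c=p["color"][y:y+40,x:x+40]
    c=cv2.resize(c,None,fx=14,fy=14,interpolation=cv2.INTER_CUBIC).astype(float); c=255*(c/255)**.5
    cv2.imwrite(f"pics/nut_{n}.png",c)
E
```

```text
[[703.4, 110.5], [686.8, 159.4], [576.3, 125.1], [593.4, 74.0]] mean [640.  117.2] rect [639.8 117.8] [116.   53.9] 18.3
[[668.2, 96.2], [662.2, 145.0], [611.4, 138.3], [618.4, 89.0]] mean [640.  117.1] rect [640.3 117.3] [51.3 49.8] 8.1
nut [642.9929453  116.02363893  74.        ]
nut scene [644.27034884 115.43041425  74.        ][ WARN:0@2.236] global loadsave.cpp:1063 imwrite_ Unsupported depth image for selected encoder is fallbacked to CV_8U.
```

View pics/nut_a.png

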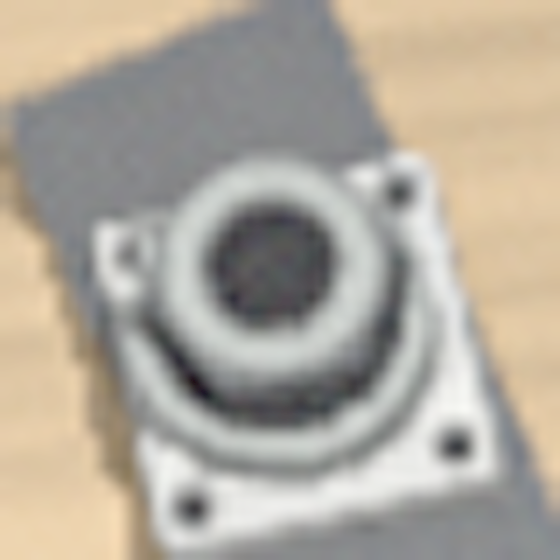

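View pics/nut_b.png

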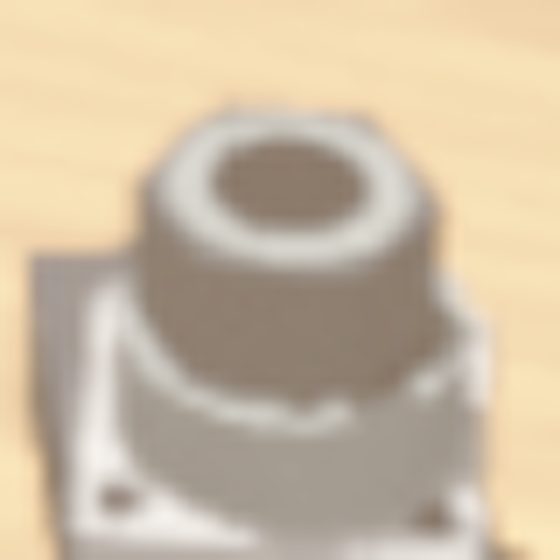

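```bash
python3 - <<'E'
from h import *
ps=eyes.grab_frame("scene"); pt=eyes.grab_frame("top")
c=np.array([643.5,115.7])
for z in (.070,.073):
  for q in [(145,185),(220,105),(365,115),(435,210)]:
    P=ray(ps,(q[0]/14+355-.46,q[1]/14+249-.46),z)[:2]*1000-c
    print(z,q,P.round(1),np.hypot(*P).round(1),np.degrees(np.arctan2(P[1],P[0])).round(1))
# model-fit overlay
def poly(p,a,c,n): 
    im=cv2.resize(p["color"],None,fx=1,fy=1)
best=[]
m=[d for d in spotter.trace(ps,"nut")][0]["pixels"]
S=4
big=cv2.resize(m.astype(np.uint8),None,fx=S,fy=S,interpolation=cv2.INTER_NEAREST)
for a in range(0,60,5):
    pts=[]
    for k in range(6):
        t=np.radians(a+60*k)
        for z,rr in((.056,19.63),(.072,19.63),(.074,17),(.054,17)): pts.append(proj(ps,[(c[0]+rr*np.cos(t))/1000,(c[1]+rr*np.sin(t))/1000,z]))
    h=cv2.convexHull((np.array(pts)*S+S/2).astype(np.int32)); I=np.zeros_like(big); cv2.fillConvexPoly(I,h,1)
    print(a,round((I&big).sum()/(I|big).sum(),4), end=' | ')
    im=ps["color"][235:300,340:410]
# overlay on image for several yaw
tiles=[]
for a in (0,10,20,30,40,50):
    im=cv2.resize(ps["color"][245:295,350:400],None,fx=5,fy=5,interpolation=cv2.INTER_CUBIC)
    for z in(.055,.073):
        P=[proj(ps,[(c[0]+19.63*np.cos(t))/1000,(c[1]+19.63*np.sin(t))/1000,z]) for t in np.radians(a+60*np.arange(6))]
        P=((np.array(P)-[350,245]+.5)*5).astype(np.int32); cv2.polylines(im,[P],True,(0,0,255),1)
    tiles.append(im)
cv2.imwrite("pics/ov.png",np.vstack([np.hstack(tiles[:3]),np.hstack(tiles[3:])]))
E
```

```text
0.07 (145, 185) [  0.3 -18.5] 18.5 -89.2
0.07 (220, 105) [-19.  -12.7] 22.8 -146.1
0.07 (365, 115) [-21.6   5.6] 22.4 165.6
0.07 (435, 210) [-4.  17.7] 18.2 102.8
0.073 (145, 185) [  4.2 -17.9] 18.3 -76.7
0.073 (220, 105) [-14.9 -12.1] 19.2 -141.0
0.073 (365, 115) [-17.6   6.2] 18.6 160.7
0.073 (435, 210) [-0.1 18.2] 18.2 90.2
0 0.8796 | 5 0.8659 | 10 0.8619 | 15 0.8752 | 20 0.8936 | 25 0.9072 | 30 0.9051 | 35 0.9117 | 40 0.9096 | 45 0.9091 | 50 0.903 | 55 0.8931 |
```

View pics/ov.png

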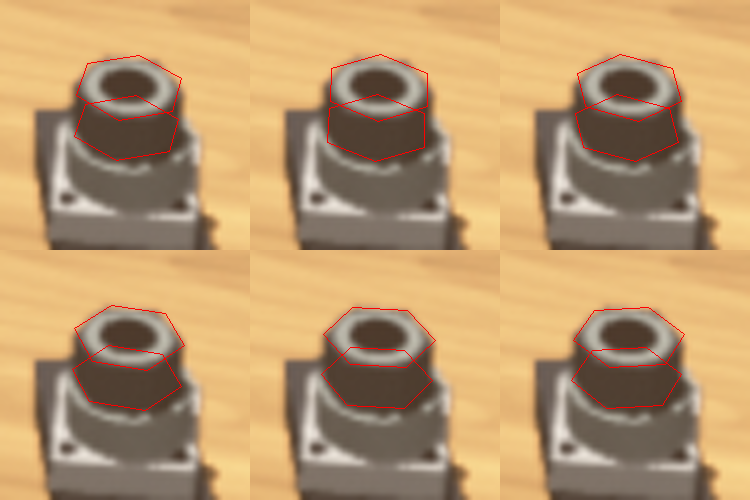

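```bash
python3 - <<'E'
from h import *
P={n:eyes.grab_frame(n) for n in("top","scene")}
for q in ["nest_hex","nest_round","nest_square","nest_long","spray_can","jar"]:
  for n in P:
    for d in spotter.mark_of(P[n],q)[:2]: print(q,n,round(d["confidence"],2),(ray(P[n],d["uv"],0)*1000).round(1)[:2])
# floor opening by thresholding: nest outlines, overlay candidates
C={"hex":(638,-123.5),"round":(482.5,-3),"square":(496,-237),"long":(462,225)}
sq=lambda a,b:[(a,b),(-a,b),(-a,-b),(a,-b)]
hexp=[(60/np.sqrt(3)*np.cos(t),60/np.sqrt(3)*np.sin(t)) for t in np.arange(6)*np.pi/3]
circ=[(36*np.cos(t),36*np.sin(t)) for t in np.linspace(0,6.28,40)]
S={"hex":(hexp,-6),"round":(circ,0),"square":(sq(39,39),13),"long":(sq(71,40),-16.4)}
for n in P:
  T=[]
  for k in C:
    s,a=S[k];a=np.radians(a);R=np.array([[np.cos(a),-np.sin(a)],[np.sin(a),np.cos(a)]])
    w=np.array(s)@R.T+C[k]
    u=proj(P[n],[C[k][0]/1000,C[k][1]/1000,.01]);x,y=int(u[0]-40),int(u[1]-40)
    im=cv2.resize(P[n]["color"][y:y+80,x:x+80],None,fx=4.5,fy=4.5,interpolation=cv2.INTER_CUBIC)
    for z,col in((.01,(0,0,255)),(0.,(255,0,0))):
      q=np.array([proj(P[n],[v[0]/1000,v[1]/1000,z]) for v in w])
      cv2.polylines(im,[((q-[x,y]+.5)*4.5).astype(np.int32)],True,col,1)
    T.append(im[:300])
  cv2.imwrite(f"pics/nests_{n}.png",np.vstack([np.hstack(T[:2]),np.hstack(T[2:])]))
E
```

```text
nest_hex top 0.8 [ 636.4 -121.4]
nest_hex scene 0.69 [ 502.8 -232.8]
nest_hex scene 0.65 [ 646.2 -121.8]
nest_round top 0.65 [475.6   0.7]
nest_round scene 0.94 [4.874e+02 1.000e-01]
nest_square top 0.68 [ 498.9 -233.8]
nest_square top 0.38 [475.   -7.2]
nest_square scene 0.57 [ 490.  -238.1]
nest_long top 0.86 [458.5 221.1]
nest_long scene 0.82 [461.2 223.6]
spray_can top 0.67 [646.5 113.7]
spray_can top 0.66 [ 621.1 -362. ]
spray_can scene 0.71 [641.8 110.1]
spray_can scene 0.6 [ 617.  -358.5]
jar top 0.55 [725.  -10.7]
jar scene 0.86 [723.6 -12.1]
```

View pics/nests_top.png

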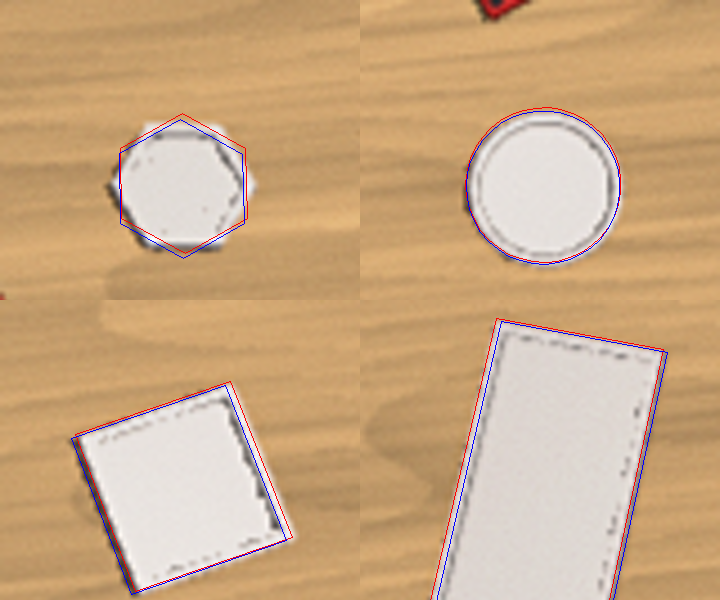

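View pics/nests_scene.png

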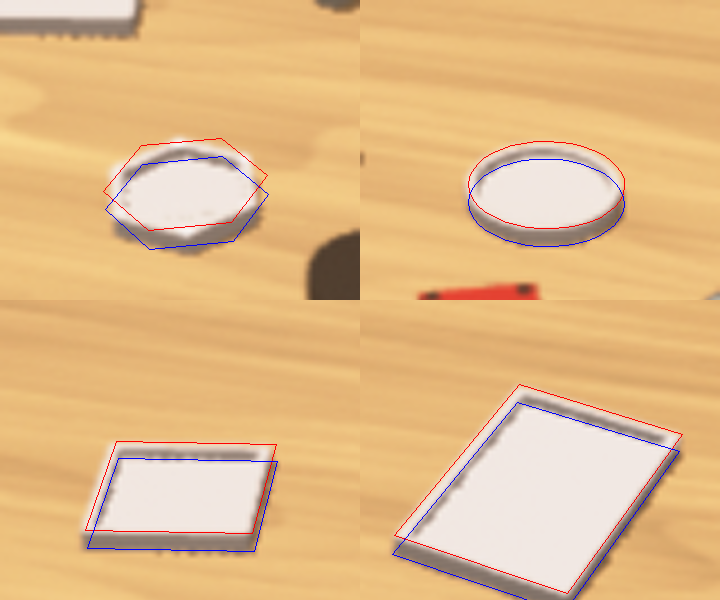

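```bash
cat > plan.py <<'E'
import sys
from h import *
def plan(x,y,z,phi=None):
    "mm, deg -> tool shift cm (in present tool axes) and yaw"
    o,M=tcp(); p=o["tcp_pos"]*1000; d=np.array([x,y,z])-p
    now=np.degrees(np.arctan2(M[1,1],M[0,1])); s=M.T@d/10
    print("t",round(o["clock"],2),"tcp",p.round(1),"phi",round(now,2),"tilt",M[2].round(3),"q7",round(o["joints"][6],2),"F",o["contact_force"].round(1),"w",round(o["grip_width"]*1000,1),"tip",r.tip_reach)
    print("shift cm",s.round(2),"yaw",None if phi is None else round(np.radians((now-phi+90)%180-90),3))
if __name__=="__main__": plan(*map(float,sys.argv[1:]))
E
```

carry_out:
  series: "0 0 0 -0.18 1; 0 0 0 -0.18 1; 0 0 0 -0.18 1; 0 0 0 -0.18 1; 0 0 0 -0.18 1; 0 0 0 -0.18 1; 0 0 0 -0.18 1; 0 0 0 -0.18 1"
  grip_force: 40

```text
clock: 3.95
tcp_pos: [0.155, -0.657, 0.2136]
orientation: [-2.1, -2.337, 0.0]
contact_force: [-0.6, 0.5, -0.6]
grip_width: 0.085
```

```bash
python3 plan.py 643.5 115.7 160 10
```

```text
t 3.95 tcp [ 155.  -657.   213.6] phi 6.12 tilt [-0. -0. -1.] q7 1.24 F [-0.6  0.5 -0.6] w 85.0 tip 0.008
shift cm [71.62 56.81  5.36] yaw -0.068
```

carry_out:
  series: "3.98 3.16 0 0 1; 3.98 3.16 0 0 1; 3.98 3.16 0 0 1; 3.98 3.16 0 0 1; 3.98 3.16 0 0 1; 3.98 3.16 0 0 1; 3.98 3.16 0 0 1; 3.98 3.16 0 0 1"

```text
clock: 4.95
tcp_pos: [0.3753, -0.3134, 0.2139]
orientation: [2.106, 2.33, -0.0]
contact_force: [1.2, -0.0, 1.0]
grip_width: 0.0852
```

carry_out:
  series: "3.98 3.16 0 0 1; 3.98 3.16 0 0 1; 3.98 3.16 0 0 1; 3.98 3.16 0 0 1; 3.98 3.16 0 0 1; 3.98 3.16 0 0 1; 3.98 3.16 0 0 1; 3 2 0 -0.068 1"

```text
clock: 5.95
tcp_pos: [0.5844, 0.019, 0.2138]
orientation: [2.023, 2.404, 0.002]
contact_force: [0.2, 0.0, 0.4]
grip_width: 0.0859
```

```bash
python3 plan.py 643.5 115.7 160 10
```

```text
t 5.95 tcp [584.4  19.  213.8] phi 9.84 tilt [ 0.     0.001 -1.   ] q7 -0.21 F [0.2 0.  0.4] w 85.9 tip 0.008
shift cm [8.52 7.47 5.39] yaw -0.003
```

carry_out:
  series: "2.8 2.5 0 0 0.65; 2.8 2.5 1 0 0.65; 2.92 2.47 2.5 0 0.65; 0 0 2.5 0 0.65; 0 0 2.3 0 0.65; 0 0 0 0 0.65"

```text
clock: 6.7
tcp_pos: [0.6414, 0.1126, 0.1287]
orientation: [-2.025, -2.399, 0.005]
contact_force: [-0.7, 0.5, 0.6]
grip_width: 0.0553
```

```bash
python3 plan.py 643.5 115.7 69 10; python3 - <<'E'
from h import *
ps=eyes.grab_frame("scene"); crop(ps,(375,250),120,100,6,"pics/g1.png")
pt=eyes.grab_frame("top"); crop(pt,(260,212),100,80,6,"pics/g1t.png")
o,M=tcp(); 
for z in (0,.008,.019): print(z,proj(ps,o["tcp_pos"]+M[:,2]*z),proj(pt,o["tcp_pos"]+M[:,2]*z))
E
```

```text
t 6.7 tcp [641.4 112.6 128.7] phi 9.68 tilt [-0.    -0.004 -1.   ] q7 -0.42 F [-0.7  0.5  0.6] w 55.3 tip 0.008
shift cm [0.28 0.28 5.97] yaw -0.006
0 [375.65623164 234.13308173] [256.00328494 201.39523716]
0.008 [375.41822051 238.00243412] [256.49135809 202.52552024]
0.019 [375.0943492  243.26761749] [257.15011209 204.05106716]
```

View pics/g1.png

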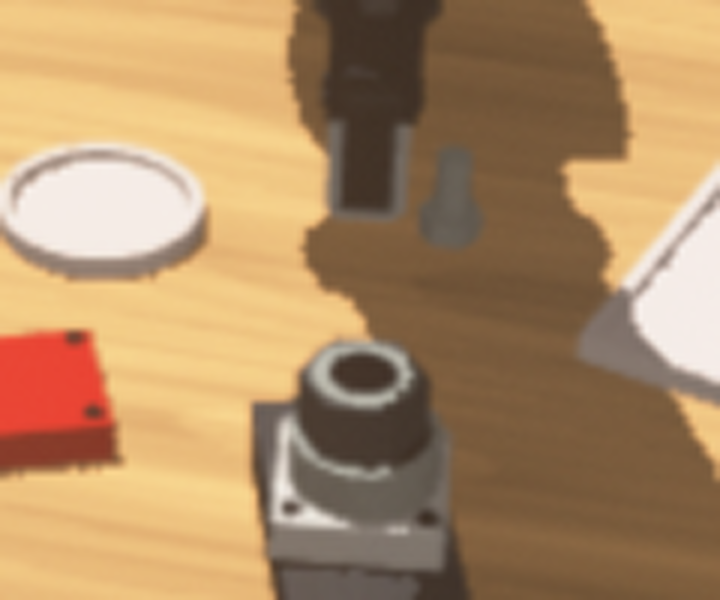

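View pics/g1t.png

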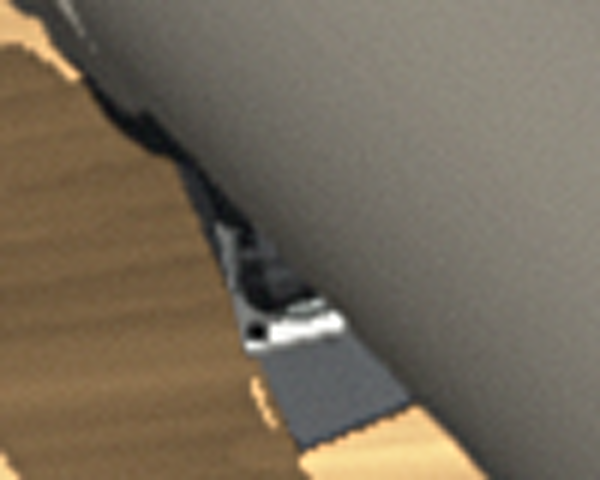

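```bash
python3 - <<'E'
from h import *
ps=eyes.grab_frame("scene"); o,M=tcp(); p=o["tcp_pos"]
for off in (28,35,42):
  for dz in(-8,-4,0,4,8): print(off,dz,proj(ps,p+M[:,1]*off/1000+M[:,2]*dz/1000).round(1))
E
```

```text
28 -8 [375.7 239.4]
28 -4 [375.5 241.4]
28 0 [375.4 243.4]
28 4 [375.3 245.3]
28 8 [375.2 247.3]
35 -8 [375.6 241.8]
35 -4 [375.4 243.8]
35 0 [375.3 245.8]
35 4 [375.2 247.8]
35 8 [375.1 249.7]
42 -8 [375.5 244.3]
42 -4 [375.4 246.2]
42 0 [375.2 248.2]
42 4 [375.1 250.2]
42 8 [375.  252.2]
```

carry_out:
  series: "0.28 0.28 1 0 0.65; 0 0 2 0 0.65; 0 0 0.3 0 0.65; 0 0 0 0 0.65"

```text
clock: 7.35
tcp_pos: [0.6445, 0.1163, 0.0969]
orientation: [-2.025, -2.4, 0.002]
contact_force: [0.1, 1.6, -1.0]
grip_width: 0.0552
```

```bash
python3 plan.py 643.5 115.7 69 10; python3 - <<'E'
from h import *
ps=eyes.grab_frame("scene"); o,M=tcp(); p=o["tcp_pos"]
x,y=345,210
im=cv2.resize(ps["color"][y:y+80,x:x+70],None,fx=8,fy=8,interpolation=cv2.INTER_CUBIC)
for off in(28,40):
  for dz,c in((-10,(0,0,255)),(0,(0,255,0)),(8,(255,0,0))):
    a,b=[((proj(ps,p+M[:,1]*off/1000+M[:,2]*dz/1000+M[:,0]*s)-[x,y]+.5)*8).astype(int) for s in(-.011,.011)]
    cv2.line(im,tuple(map(int,a)),tuple(map(int,b)),c,1)
cv2.imwrite("pics/g2.png",im)
E
```

```text
t 7.35 tcp [644.5 116.3  96.9] phi 9.69 tilt [ 0.    -0.001 -1.   ] q7 -0.44 F [ 0.1  1.6 -1. ] w 55.2 tip 0.008
shift cm [-0.04 -0.11  2.79] yaw -0.005
```

View pics/g2.png

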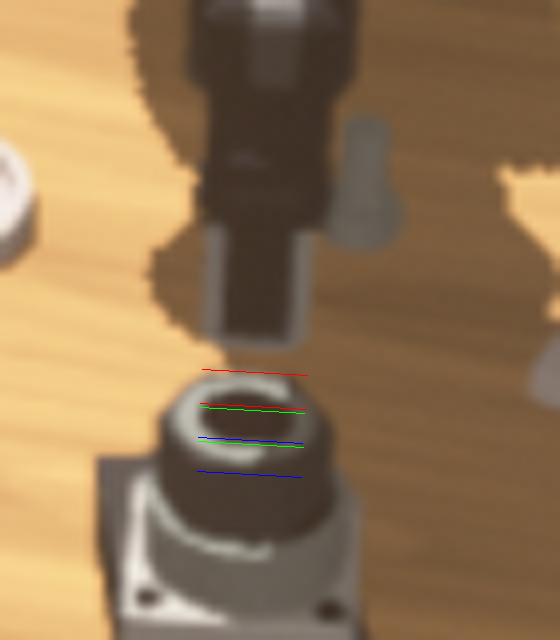

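carry_out:
  series: "0 -0.1 1 0 0.65; 0 0 1.5 0 0.65; 0 0 0.2 0 0.65; 0 0 0 0 0.65"

```text
clock: 7.9
tcp_pos: [0.6438, 0.1163, 0.0702]
orientation: [-2.026, -2.401, 0.001]
contact_force: [-1.1, 0.5, 0.5]
grip_width: 0.0556
```

```bash
python3 plan.py 643.5 115.7 69 10; cat > look.py <<'E'
import sys
from h import *
ps=eyes.grab_frame("scene"); o,M=tcp(); p=o["tcp_pos"]
u=proj(ps,p); x,y=int(u[0]-40),int(u[1]-35); fn=sys.argv[1]; half=o["grip_width"]/2
im=cv2.resize(ps["color"][y:y+75,x:x+80],None,fx=8,fy=8,interpolation=cv2.INTER_CUBIC).astype(float)
im=(255*(im/255)**.6).astype(np.uint8)
for off in(half,half+.012):
  for dz,c in((-10,(0,0,255)),(0,(0,255,0)),(8,(255,0,0))):
    a,b=[((proj(ps,p+M[:,1]*off+M[:,2]*dz/1000+M[:,0]*s)-[x,y]+.5)*8).astype(int) for s in(-.011,.011)]
    cv2.line(im,tuple(map(int,a)),tuple(map(int,b)),c,1)
cv2.imwrite(fn,im)
E
python3 look.py pics/g3.png
```

```text
t 7.9 tcp [643.8 116.3  70.2] phi 9.69 tilt [ 0.    -0.001 -1.   ] q7 -0.46 F [-1.1  0.5  0.5] w 55.6 tip 0.008
shift cm [-0.05 -0.04  0.12] yaw -0.005
```

View pics/g3.png

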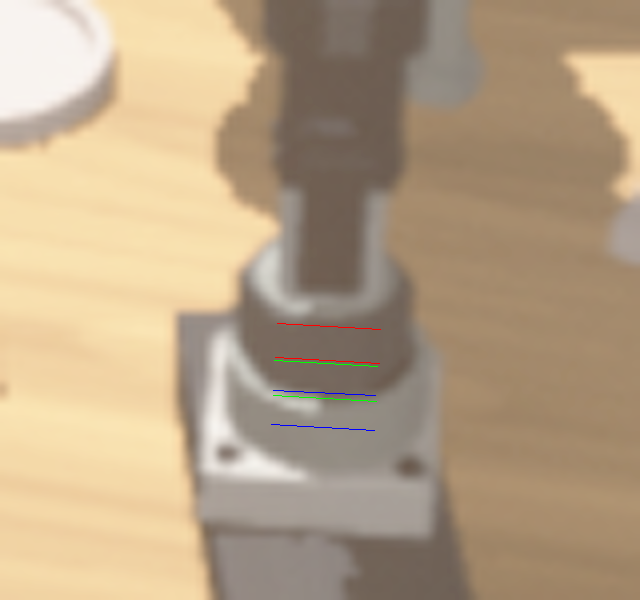

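carry_out:
  series: "0 0 0 0 0.5; 0 0 0 0 0.5; 0 0 0 0 0.5"

```text
clock: 8.32
tcp_pos: [0.6441, 0.1163, 0.0708]
orientation: [2.026, 2.401, 0.0]
contact_force: [-0.4, 0.9, -0.9]
grip_width: 0.0426
```

```bash
python3 plan.py 643.5 115.7 69 10;python3 look.py pics/g4.png
```

```text
t 8.32 tcp [644.1 116.3  70.8] phi 9.68 tilt [-0.  0. -1.] q7 -0.46 F [-0.4  0.9 -0.9] w 42.6 tip 0.008
shift cm [-0.04 -0.07  0.18] yaw -0.006
```

View pics/g4.png

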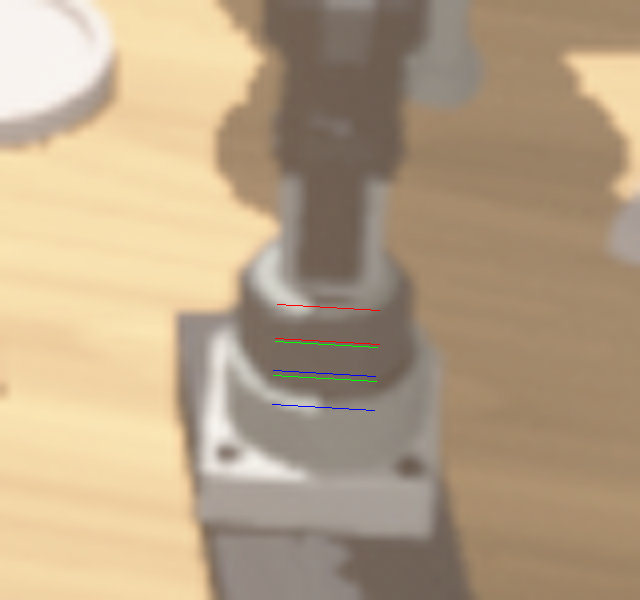

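carry_out:
  series: "0 0 0 0 0.65; 0 0 0 0 0.65; 0 0 0 0 0.65; 0 0 0.3 0 0.65; 0 0 0.3 0 0.65; 0 0 0 0 0.65"

```text
clock: 9.12
tcp_pos: [0.6436, 0.1162, 0.0641]
orientation: [-2.026, -2.401, 0.001]
contact_force: [0.7, -0.4, 1.1]
grip_width: 0.0555
```

carry_out:
  series: "0 0 0.3 0 0.65; 0 0 0.3 0 0.65; 0 0 0 0 0.65"

```text
clock: 9.5
tcp_pos: [0.6437, 0.1161, 0.0582]
orientation: [-2.026, -2.401, 0.001]
contact_force: [0.4, -0.1, 0.3]
grip_width: 0.0553
```

```bash
python3 plan.py 643.5 115.7 50 10;python3 look.py pics/g5.png
```

```text
t 9.5 tcp [643.7 116.1  58.2] phi 9.68 tilt [-0.    -0.001 -1.   ] q7 -0.47 F [ 0.4 -0.1  0.3] w 55.3 tip 0.008
shift cm [-0.04 -0.03  0.82] yaw -0.006
```

View pics/g5.png

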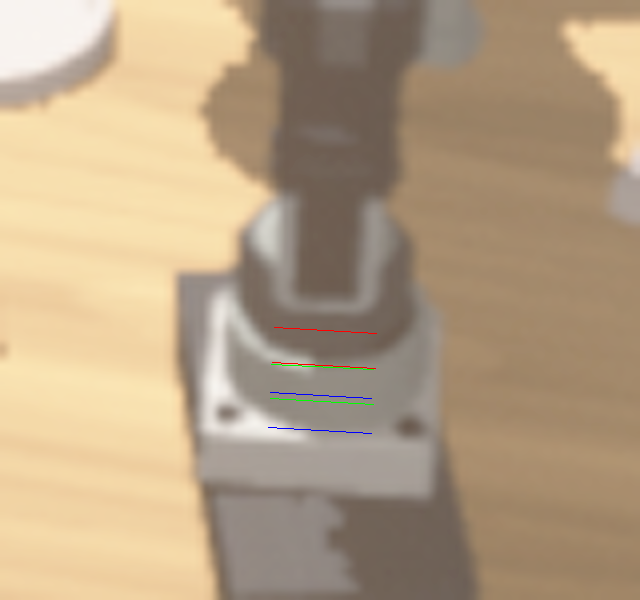

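carry_out:
  series: "0 0 0.3 0 0.65; 0 0 0.3 0 0.65; 0 0 0.2 0 0.65; 0 0 0 0 0.65"

```text
clock: 10.05
tcp_pos: [0.6438, 0.1162, 0.0503]
orientation: [-2.026, -2.401, 0.001]
contact_force: [0.5, 1.0, 0.2]
grip_width: 0.0555
```

```bash
python3 plan.py 643.5 115.7 50 10;python3 look.py pics/g6.png
```

```text
t 10.05 tcp [643.8 116.2  50.3] phi 9.68 tilt [-0. -0. -1.] q7 -0.47 F [0.5 1.  0.2] w 55.5 tip 0.008
shift cm [-0.04 -0.04  0.03] yaw -0.006
```

View pics/g6.png

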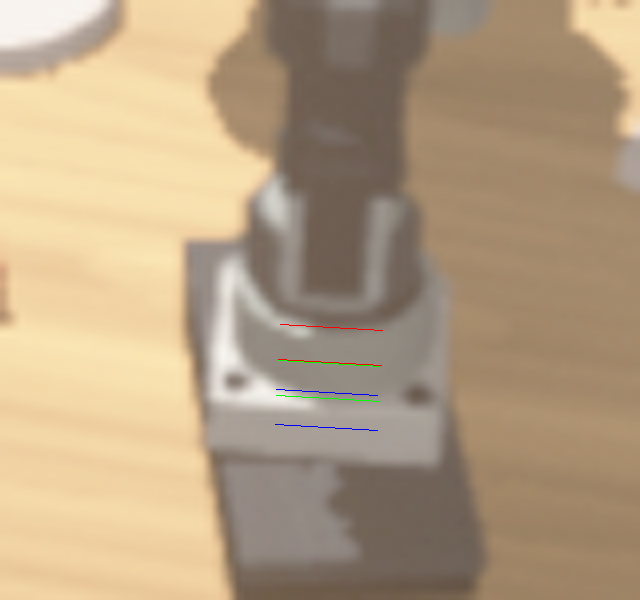

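carry_out:
  series: "0 0 0 0 0.3; 0 0 0 0 0.3; 0 0 0 0 0.3; 0 0 0 0 0.3; 0 0 0 0 0.3"
  grip_force: 40

```text
clock: 10.72
tcp_pos: [0.6442, 0.1164, 0.051]
orientation: [2.026, 2.401, 0.001]
contact_force: [-0.0, -1.1, 5.5]
grip_width: 0.0324
```

```bash
python3 plan.py 643.5 115.7 50 10;python3 look.py pics/g7.png
```

```text
t 10.72 tcp [644.2 116.4  51. ] phi 9.69 tilt [-0.     0.001 -1.   ] q7 -0.47 F [-0.  -1.1  5.5] w 32.4 tip 0.008
shift cm [-0.06 -0.08  0.1 ] yaw -0.005
```

View pics/g7.png

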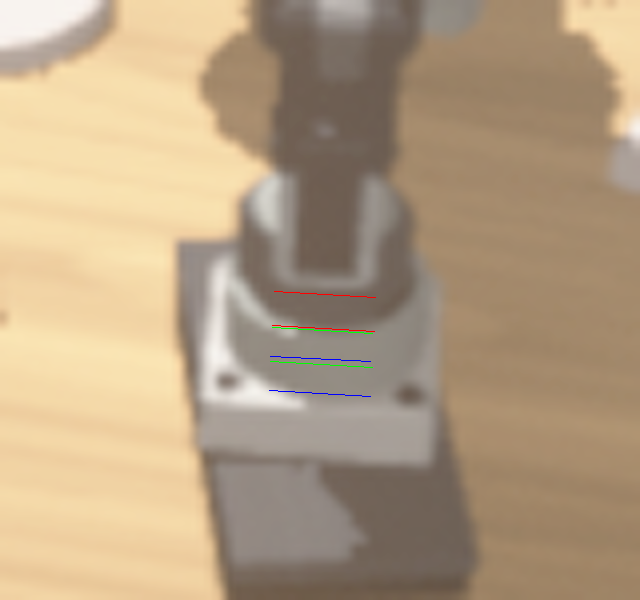

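carry_out:
  series: "0 0 -0.5 0 0.3; 0 0 -1.5 0 0.3; 0 0 -2.5 0 0.3; 0 0 -2.5 0 0.3; 0 0 -2 0 0.3; 0 0 0 0 0.3"

```text
clock: 11.52
tcp_pos: [0.6451, 0.1167, 0.1427]
orientation: [2.025, 2.399, 0.004]
contact_force: [-0.3, -0.2, -1.9]
grip_width: 0.0323
```

```bash
python3 plan.py 638 -123.5 80;python3 look.py pics/g8.png
```

```text
t 11.53 tcp [645.1 116.7 142.7] phi 9.68 tilt [ 0.     0.004 -1.   ] q7 -0.41 F [-0.3 -0.2 -1.9] w 32.3 tip 0.008
shift cm [-23.56  -4.76   6.25] yaw None
```

View pics/g8.png

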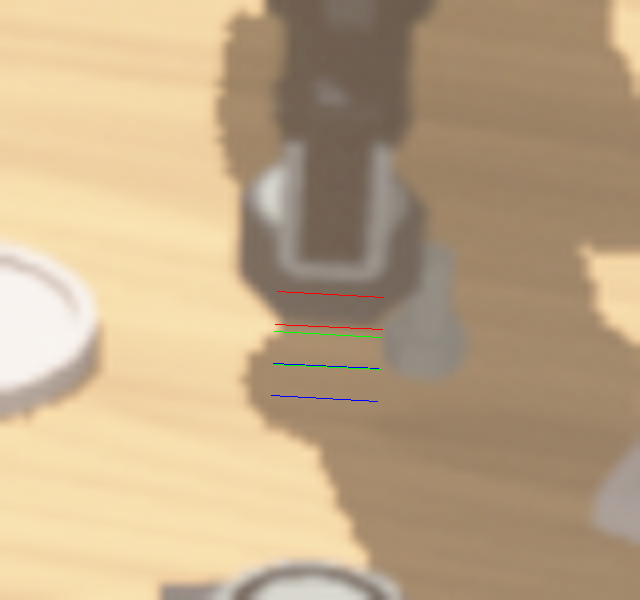

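carry_out:
  series: "-3.5 -0.7 0 0 0.3; -4.5 -0.9 0 0 0.3; -4.5 -0.9 0 0 0.3; -4.5 -0.9 0 0 0.3; -3.5 -0.7 0 0 0.3; -2.5 -0.5 1 0 0.3; -0.56 -0.16 1.5 0 0.3; 0 0 0 0 0.3"

```text
clock: 12.58
tcp_pos: [0.635, -0.1227, 0.1131]
orientation: [-2.022, -2.399, 0.002]
contact_force: [-0.3, 0.5, -1.5]
grip_width: 0.0323
```

```bash
python3 plan.py 638 -123.5 25;python3 - <<'E'
from h import *
pt=eyes.grab_frame("top"); ps=eyes.grab_frame("scene"); crop(pt,(355,215),140,110,5,"pics/h1.png"); 
E
python3 look.py pics/h1s.png
```

```text
t 12.57 tcp [ 635.  -122.7  113.1] phi 9.75 tilt [ 0.002 -0.004 -1.   ] q7 -0.05 F [-0.3  0.5 -1.5] w 32.3 tip 0.008
shift cm [-0.15  0.31  8.81] yaw None
```

View pics/h1.png

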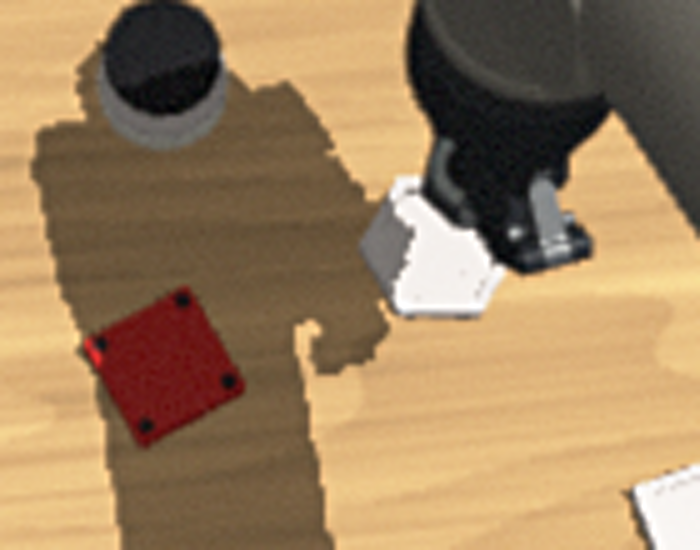

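View pics/h1s.png

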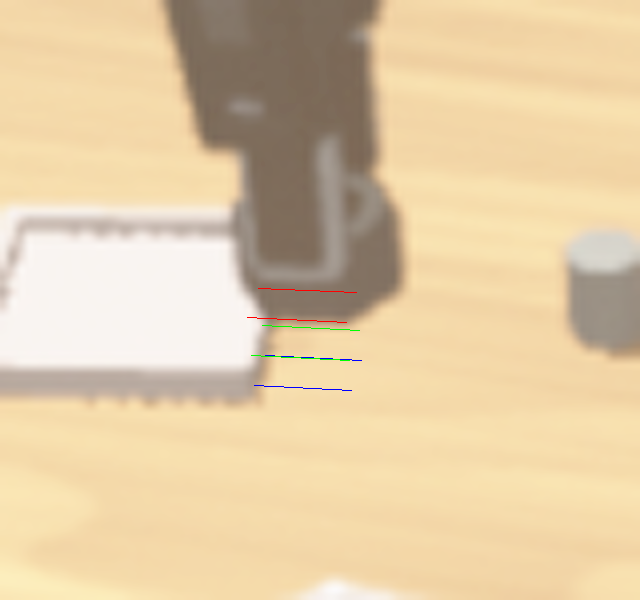

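Descend and look from the scene camera just above the rim.

carry_out:
  series: "-0.15 0.31 1.5 0 0.3; 0 0 2.5 0 0.3; 0 0 2.5 0 0.3; 0 0 1.5 0 0.3; 0 0 0.8 0 0.3; 0 0 0 0 0.3"

```text
clock: 13.48
tcp_pos: [0.64, -0.1247, 0.0274]
orientation: [-2.026, -2.401, 0.0]
contact_force: [0.2, 0.8, -1.1]
grip_width: 0.0324
```

```bash
python3 plan.py 638 -123.5 2.5; 
python3 look.py pics/h2s.png
```

```text
t 13.47 tcp [ 640.  -124.7   27.4] phi 9.7 tilt [ 0. -0. -1.] q7 -0.1 F [ 0.2  0.8 -1.1] w 32.4 tip 0.008
shift cm [ 0.16 -0.18  2.49] yaw None
```

View pics/h2s.png

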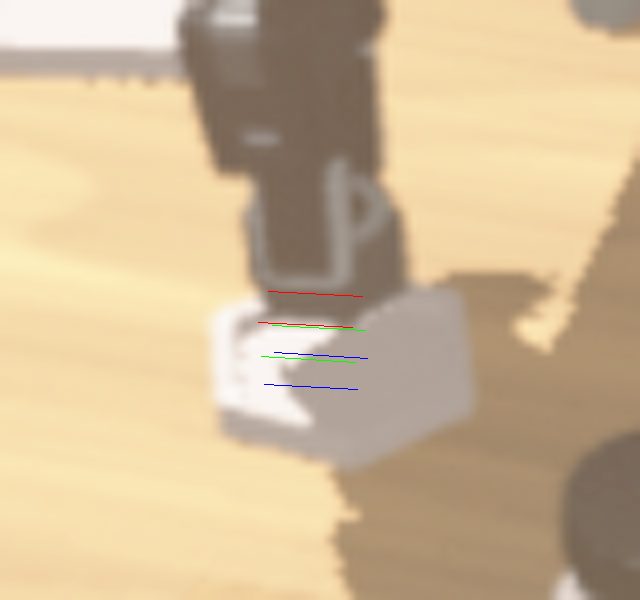

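carry_out:
  series: "0.1 -0.15 0.8 0 0.3; 0 0 0.8 0 0.3; 0 0 0.3 0 0.3; 0 0 0.2 0 0.3; 0 0 0.1 0 0.3; 0 0 0.1 0 0.3; 0 0 0 0 0.3"

```text
clock: 14.4
tcp_pos: [0.6384, -0.1242, 0.0046]
orientation: [2.026, 2.401, 0.0]
contact_force: [0.3, 0.0, -1.3]
grip_width: 0.0323
```

```bash
python3 plan.py 638 -123.5 2.5; 
python3 look.py pics/h3s.png
```

```text
t 14.4 tcp [ 638.4 -124.2    4.6] phi 9.68 tilt [-0.  0. -1.] q7 -0.12 F [ 0.3  0.  -1.3] w 32.3 tip 0.008
shift cm [ 0.08 -0.03  0.21] yaw None
```

View pics/h3s.png

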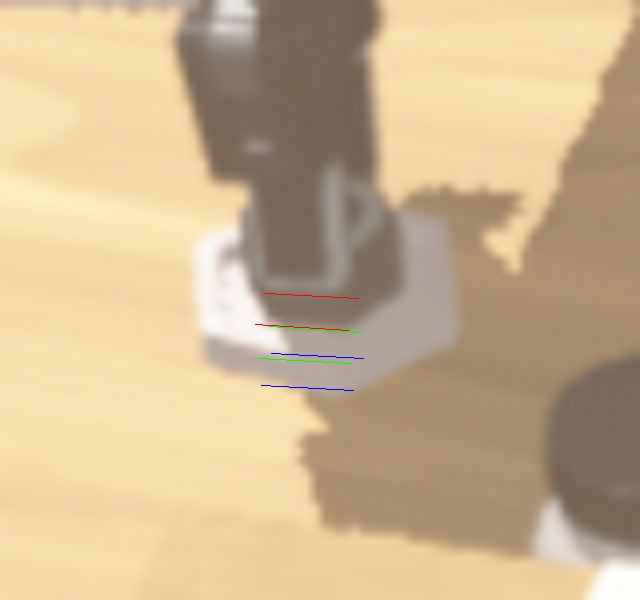

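carry_out:
  series: "0 0 0.1 0 0.3; 0 0 0.1 0 0.3; 0 0 0 0 0.3"

```text
clock: 14.82
tcp_pos: [0.6383, -0.1242, 0.0025]
orientation: [-2.026, -2.401, 0.0]
contact_force: [-0.6, -0.3, -2.0]
grip_width: 0.0322
```

carry_out:
  series: "0 0 0.1 0 0.3; 0 0 0 0 0.3; 0 0 0 0 0.3"

```text
clock: 15.2
tcp_pos: [0.6384, -0.1242, 0.002]
orientation: [2.026, 2.401, -0.0]
contact_force: [-1.9, -0.7, 5.8]
grip_width: 0.0323
```

carry_out:
  series: "0 0 0 0 0.45; 0 0 0 0 0.55; 0 0 0 0 0.6; 0 0 0 0 0.6; 0 0 -0.5 0 0.6; 0 0 -1.5 0 0.6; 0 0 -3 0 0.6; 0 0 -4 0 0.6"

```text
clock: 16.2
tcp_pos: [0.6379, -0.1241, 0.0929]
orientation: [-2.025, -2.401, 0.001]
contact_force: [0.3, 1.0, 0.6]
grip_width: 0.0514
```

carry_out:
  series: "0 0 -2 0 0.7; 4 -1 0 0 0.7; 4 -1 0 0 0.7; 4 -1 0 0 0.7; 0 0 0 0 0.7"

```text
clock: 16.82
tcp_pos: [0.5872, -0.0067, 0.1121]
orientation: [-2.018, -2.407, -0.001]
contact_force: [-0.4, -0.2, -0.0]
grip_width: 0.0595
```

```bash
python3 plan.py 638 117 130 9; python3 - <<'E'
from h import *
pt=eyes.grab_frame("top"); ps=eyes.grab_frame("scene")
crop(pt,(320,213),160,70,5,"pics/i1.png"); crop(ps,(315,270),160,90,5,"pics/i1s.png")
E
```

```text
t 16.82 tcp [587.2  -6.7 112.1] phi 10.05 tilt [ 0.001 -0.    -1.   ] q7 -0.24 F [-0.4 -0.2 -0. ] w 59.5 tip 0.008
shift cm [11.3   7.16 -1.77] yaw 0.018
```

View pics/i1.png

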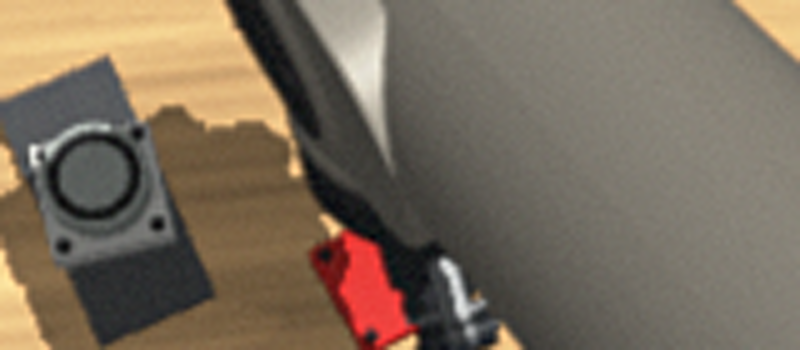

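View pics/i1s.png

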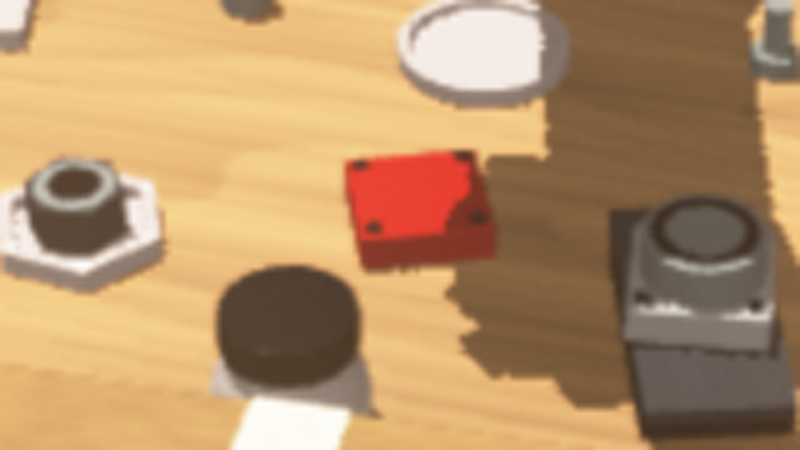

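```bash
python3 - <<'E'
from h import *
pt=eyes.grab_frame("top"); ps=eyes.grab_frame("scene")
print(ray(pt,(258.6,212.8),.054)*1000,ray(ps,(375.6,270.4),.054)*1000,"nut",ray(ps,(249.6,261.8),.025)*1000)
E
```

```text
[640.99814871 117.10122031  54.        ] [642.80521352 117.00230082  54.        ] nut [ 640.81537409 -123.69390589   25.        ]
```

carry_out:
  series: "3.5 2.5 0 0 0.8; 3.5 2.5 0 0 0.8; 3 1.8 1 0 0.8; 1.3 0.7 1 0 0.8; 0 0 0 0.01 0.8; 0 0 0 0 0.8"

```text
clock: 17.77
tcp_pos: [0.6434, 0.1106, 0.0914]
orientation: [2.041, 2.388, -0.002]
contact_force: [-0.6, 0.0, -0.1]
grip_width: 0.0683
```

```bash
python3 plan.py 641.5 117 30.5 9
```

```text
t 17.77 tcp [643.4 110.6  91.4] phi 8.97 tilt [-0.001 -0.001 -1.   ] q7 -0.45 F [-0.6  0.  -0.1] w 68.3 tip 0.008
shift cm [ 0.67 -0.09  6.09] yaw -0.001
```

carry_out:
  series: "0.6 -0.1 1 0 0.8; 0 0 2 0 0.8; 0 0 1.5 0 0.8; 0 0 0.8 0 0.8; 0 0 0.5 0 0.8; 0 0 0 0 0.8"

```text
clock: 18.52
tcp_pos: [0.6415, 0.1188, 0.0334]
orientation: [-2.038, -2.391, 0.0]
contact_force: [0.9, 0.4, -0.3]
grip_width: 0.0685
```

```bash
python3 plan.py 641.5 117 30.5 9; python3 look.py pics/b1.png
```

```text
t 18.52 tcp [641.5 118.8  33.4] phi 9.11 tilt [ 0. -0. -1.] q7 -0.5 F [ 0.9  0.4 -0.3] w 68.5 tip 0.008
shift cm [-0.18 -0.03  0.29] yaw 0.002
```

View pics/b1.png

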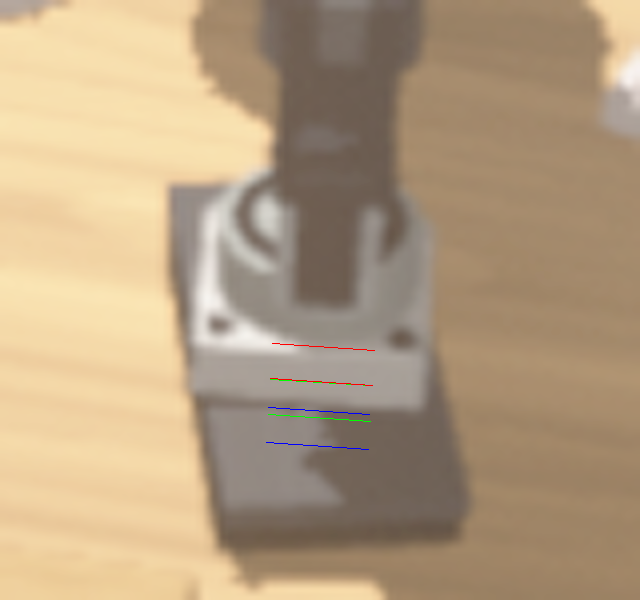

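carry_out:
  series: "-0.15 0 0.2 0 0.8; 0 0 0.1 0 0.8; 0 0 0 0 0.6; 0 0 0 0 0.4; 0 0 0 0 0.4; 0 0 0 0 0.4; 0 0 0 0 0.4; 0 0 0 0 0.4"

```text
clock: 19.58
tcp_pos: [0.6421, 0.1173, 0.0312]
orientation: [2.038, 2.39, 0.001]
contact_force: [-1.3, -0.9, 5.1]
grip_width: 0.0432
```

```bash
python3 plan.py 641.5 117 30.5 9; python3 look.py pics/b2.png
```

```text
t 19.57 tcp [642.1 117.3  31.2] phi 9.1 tilt [-0.     0.001 -1.   ] q7 -0.5 F [-1.3 -0.9  5.1] w 43.2 tip 0.008
shift cm [-0.02 -0.07  0.07] yaw 0.002
```

View pics/b2.png

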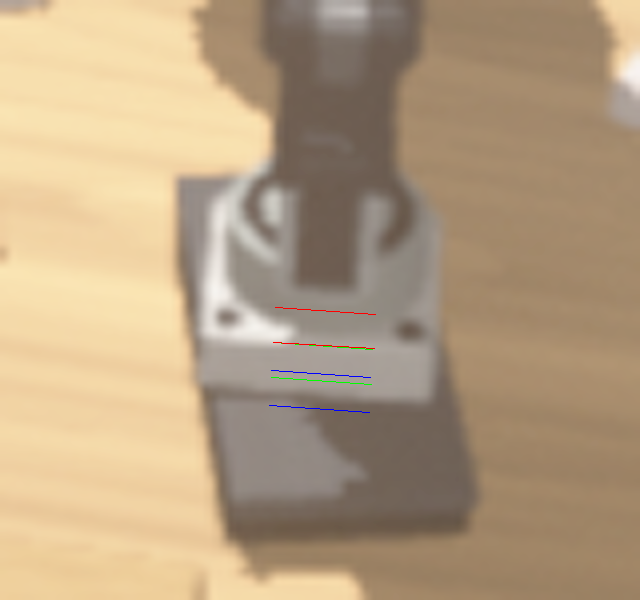

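carry_out:
  series: "0 0 -0.4 0 0.4; 0 0 -1.2 0 0.4; 0 0 -2.5 0 0.4; 0 0 -2.5 0 0.4; 0 0 -1.5 0 0.4; 0 0 0 0 0.4"

```text
clock: 20.38
tcp_pos: [0.6425, 0.1175, 0.1129]
orientation: [2.037, 2.39, 0.003]
contact_force: [-0.0, 0.8, -2.5]
grip_width: 0.043
```

```bash
python3 plan.py 482.5 -3 80; python3 look.py pics/b3.png
```

```text
t 20.38 tcp [642.5 117.5 112.9] phi 9.1 tilt [ 0.     0.002 -1.   ] q7 -0.44 F [-0.   0.8 -2.5] w 43.0 tip 0.008
shift cm [ -9.37 -17.71   3.25] yaw None
```

View pics/b3.png

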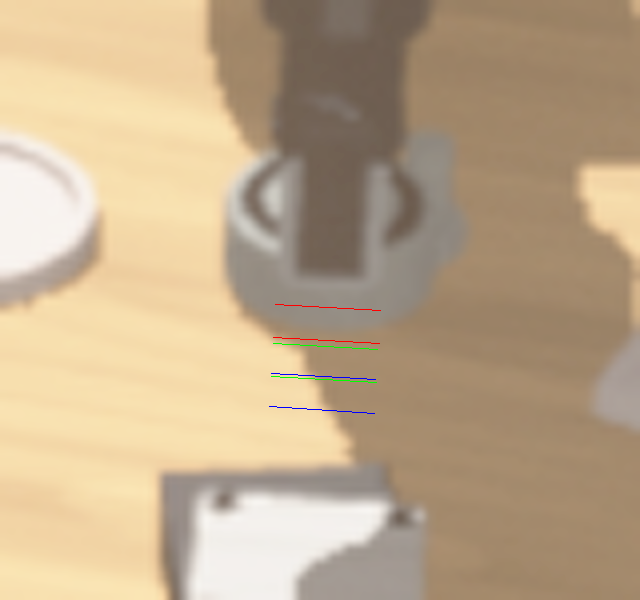

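carry_out:
  series: "-1.7 -3.2 0 0 0.4; -1.9 -3.6 0 0 0.4; -1.9 -3.6 0 0 0.4; -1.9 -3.6 0 0 0.4; -1.3 -2.5 0.5 0 0.4; -0.67 -1.2 1.5 0 0.4; 0 0 1.2 0 0.4; 0 0 0 0 0.4"

```text
clock: 21.42
tcp_pos: [0.4815, -0.0027, 0.0785]
orientation: [-2.036, -2.39, 0.001]
contact_force: [-0.4, 1.0, -1.1]
grip_width: 0.0431
```

```bash
python3 plan.py 482.5 -3 20; python3 look.py pics/b4.png
```

```text
t 21.43 tcp [481.5  -2.7  78.5] phi 9.14 tilt [ 0.001 -0.002 -1.   ] q7 -0.31 F [-0.4  1.  -1.1] w 43.1 tip 0.008
shift cm [-0.05  0.11  5.85] yaw None
```

View pics/b4.png

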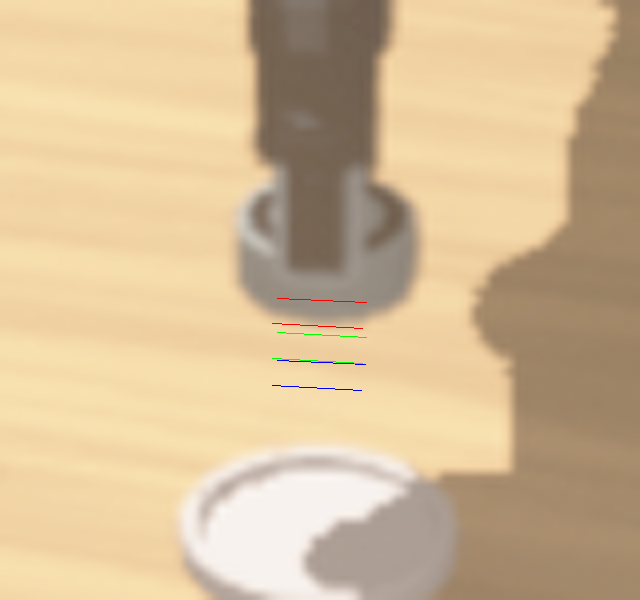

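carry_out:
  series: "0 0.1 2 0 0.4; 0 0 2 0 0.4; 0 0 1.3 0 0.4; 0 0 0.6 0 0.4; 0 0 0.6 0 0.4; 0 0 0.5 0 0.4; 0 0 0.2 0 0.4; 0 0 0 0 0.4"

```text
clock: 22.48
tcp_pos: [0.4829, -0.0031, 0.0076]
orientation: [2.038, 2.391, -0.0]
contact_force: [-0.0, -0.2, -1.4]
grip_width: 0.0433
```

```bash
python3 plan.py 482.5 -3 0; python3 look.py pics/b5.png
```

```text
t 22.48 tcp [482.9  -3.1   7.6] phi 9.11 tilt [-0.  0. -1.] q7 -0.42 F [-0.  -0.2 -1.4] w 43.3 tip 0.008
shift cm [ 0.02 -0.04  0.76] yaw None
```

View pics/b5.png

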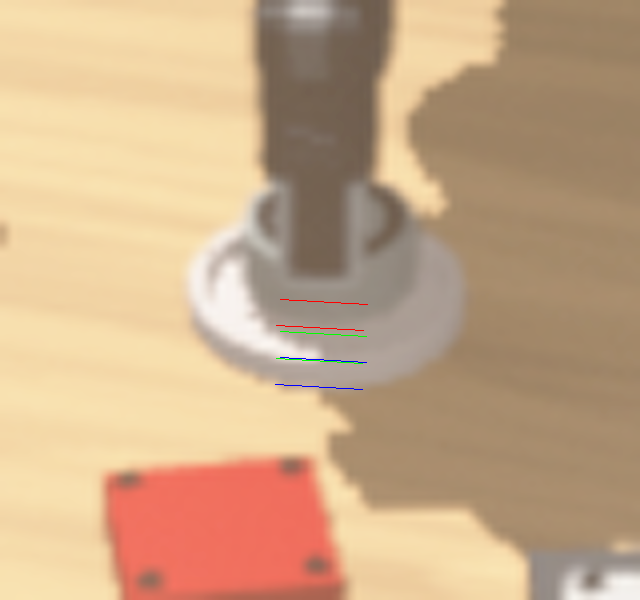

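carry_out:
  series: "0 0 0.3 0 0.4; 0 0 0.2 0 0.4; 0 0 0.1 0 0.4; 0 0 0.1 0 0.4; 0 0 0 0 0.4; 0 0 0 0 0.4"

```text
clock: 23.28
tcp_pos: [0.4829, -0.003, 0.0006]
orientation: [2.038, 2.391, 0.0]
contact_force: [0.3, -0.2, -1.5]
grip_width: 0.0431
```

carry_out:
  series: "0 0 0.1 0 0.4; 0 0 0 0 0.4; 0 0 0 0 0.4"

```text
clock: 23.65
tcp_pos: [0.483, -0.003, 0.0002]
orientation: [2.038, 2.39, -0.0]
contact_force: [-1.3, -0.2, 6.7]
grip_width: 0.0427
```

carry_out:
  series: "0 0 0 0 0.6; 0 0 0 0 0.7; 0 0 0 0 0.75; 0 0 0 0 0.75; 0 0 -0.5 0 0.75; 0 0 -1.5 0 0.75; 0 0 -3 0 0.75; 0 0 -4 0 0.75"

```text
clock: 24.65
tcp_pos: [0.4823, -0.003, 0.0909]
orientation: [-2.037, -2.39, 0.001]
contact_force: [0.0, -0.8, 0.4]
grip_width: 0.0641
```

carry_out:
  series: "0 0 -2 0 0.85; 0 2.5 0 0 0.85; 1 3.5 0 0 0.85; 1 3.5 0 0 0.85; 0 0 0 0 0.85"

```text
clock: 25.28
tcp_pos: [0.5756, 0.0337, 0.1109]
orientation: [2.036, 2.392, 0.005]
contact_force: [-0.6, 0.1, 0.2]
grip_width: 0.0726
```

```bash
python3 plan.py 640 117 100 9; python3 - <<'E'
from h import *
pt=eyes.grab_frame("top"); ps=eyes.grab_frame("scene")
crop(pt,(290,245),130,130,5,"pics/j1.png"); crop(ps,(345,265),120,100,6,"pics/j1s.png")
E
```

```text
t 25.27 tcp [575.6  33.7 110.9] phi 9.2 tilt [ 0.002  0.003 -1.   ] q7 -0.34 F [-0.6  0.1  0.2] w 72.6 tip 0.008
shift cm [7.2  7.68 1.13] yaw 0.003
```

View pics/j1.png

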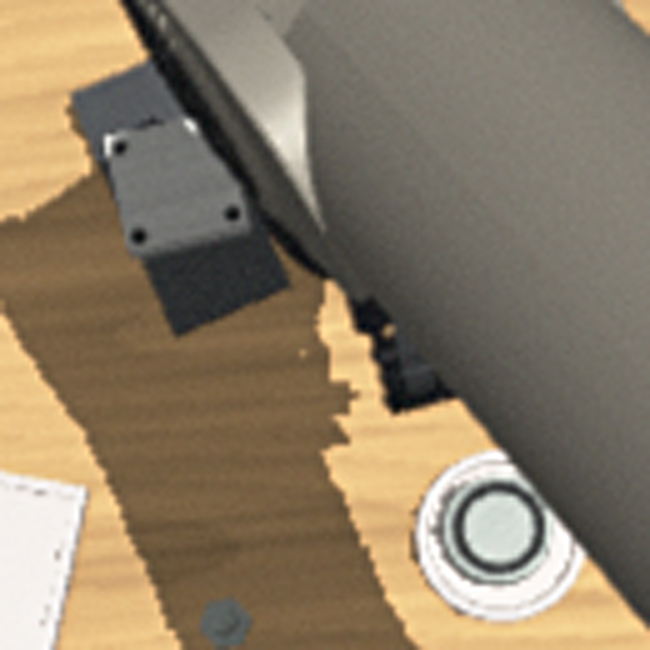

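View pics/j1s.png

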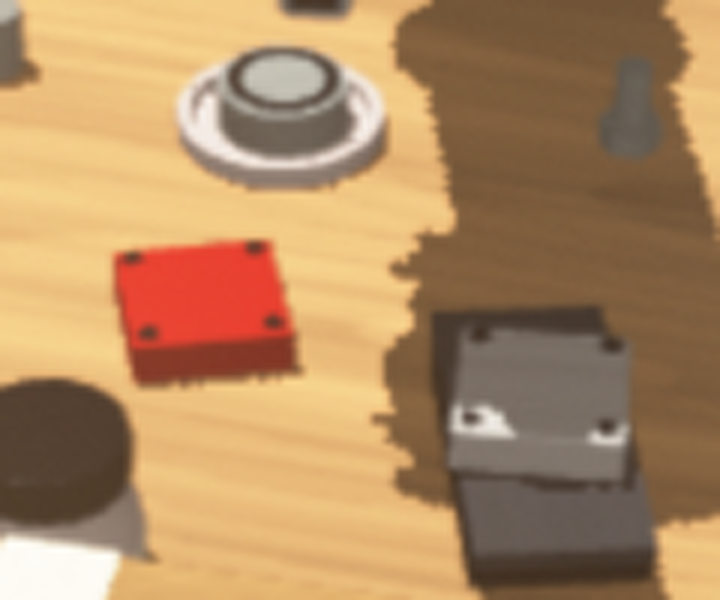

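```bash
python3 - <<'E'
from h import *
pt=eyes.grab_frame("top"); ps=eyes.grab_frame("scene")
P=np.array([ray(ps,(a/6+285-.4,b/6+215-.4),.036)[:2]*1000 for a,b in [(480,333),(612,345),(605,427),(470,417)]])
print(P.round(1),P.mean(0)); d=[P[3]-P[0],P[2]-P[1],P[1]-P[0],P[2]-P[3]]
print([np.degrees(np.arctan2(v[1],v[0])).round(1) for v in d])
Q=np.array([ray(pt,(a/5+225-.4,b/5+180-.4),.036)[:2]*1000 for a,b in [(120,147),(139,236),(232,213)]])
print(Q,(Q[0]+Q[2])/2,[np.degrees(np.arctan2(v[1],v[0])).round(1) for v in (Q[0]-Q[1],Q[1]-Q[2])])
E
```

```text
[[623.9  93.9]
 [619.4 133.8]
 [658.8 138.6]
 [664.5  99.3]] [641.60609207 116.39278317]
[np.float64(7.5), np.float64(7.0), np.float64(96.5), np.float64(98.3)]
[[656.26090162 139.03542603]
 [617.12135903 134.01646124]
 [622.9846644   94.55354668]] [639.62278301 116.79448635] [np.float64(7.3), np.float64(98.5)]
```

carry_out:
  series: "2.4 2.5 0 0.01 0.9; 2.4 2.6 0 0.01 0.9; 1.6 1.7 1 0.01 0.9; 0.8 0.8 2 0 0.9; 0 0 0.8 0 0.9; 0 0 0 0 0.9"

```text
clock: 26.22
tcp_pos: [0.6367, 0.1124, 0.0703]
orientation: [-2.074, -2.358, 0.005]
contact_force: [0.8, 0.0, 0.4]
grip_width: 0.0771
```

```bash
python3 plan.py 640.5 116.7 13 7.5
```

```text
t 26.23 tcp [636.7 112.4  70.3] phi 7.34 tilt [-0.001 -0.003 -1.   ] q7 -0.5 F [0.8 0.  0.4] w 77.1 tip 0.008
shift cm [0.38 0.45 5.73] yaw -0.003
```

carry_out:
  series: "0.3 0.3 1 0 0.9; 0 0 2 0 0.9; 0 0 1.5 0 0.9; 0 0 0.5 0 0.9; 0 0 0.3 0 0.9; 0 0 0 0 0.9"

```text
clock: 26.98
tcp_pos: [0.6408, 0.1176, 0.0187]
orientation: [2.074, 2.36, 0.0]
contact_force: [-0.9, 0.9, 0.3]
grip_width: 0.0769
```

```bash
python3 plan.py 640.5 116.7 13 7.5; python3 look.py pics/p1.png
```

```text
t 26.98 tcp [640.8 117.6  18.7] phi 7.39 tilt [ 0.  0. -1.] q7 -0.54 F [-0.9  0.9  0.3] w 76.9 tip 0.008
shift cm [-0.09 -0.04  0.57] yaw -0.002
```

View pics/p1.png

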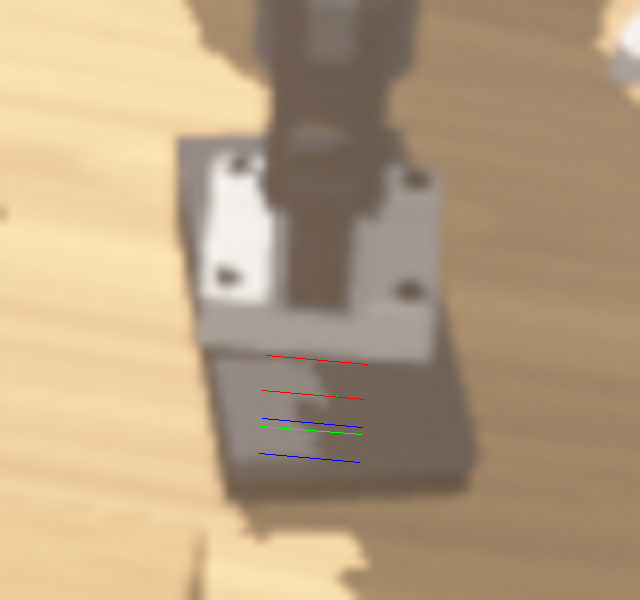

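carry_out:
  series: "-0.1 0 0.4 0 0.9; 0 0 0.2 0 0.9; 0 0 0 0 0.72; 0 0 0 0 0.72; 0 0 0 0 0.72"

```text
clock: 27.65
tcp_pos: [0.6408, 0.1165, 0.0127]
orientation: [2.074, 2.36, 0.0]
contact_force: [-0.1, 0.4, 0.1]
grip_width: 0.0618
```

```bash
python3 plan.py 640.5 116.7 12.5 7.5; python3 look.py pics/p2.png
```

```text
t 27.65 tcp [640.8 116.5  12.7] phi 7.39 tilt [-0.  0. -1.] q7 -0.54 F [-0.1  0.4  0.1] w 61.8 tip 0.008
shift cm [ 0.02 -0.03  0.02] yaw -0.002
```

View pics/p2.png

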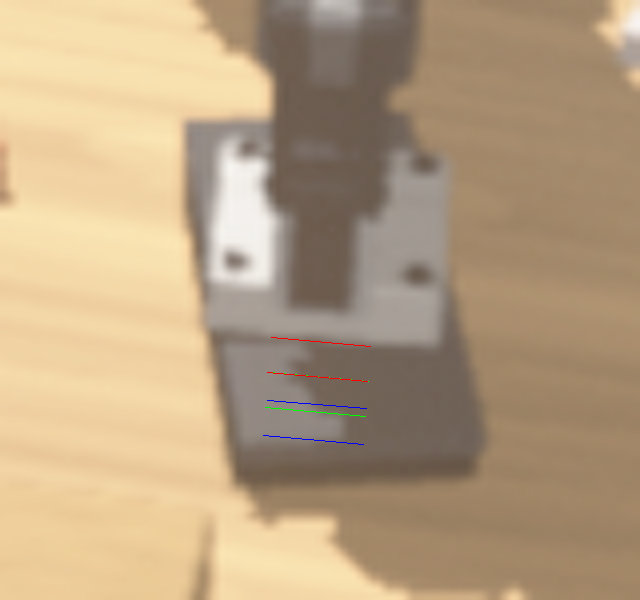

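carry_out:
  series: "0 0 0.1 0 0.5; 0 0 0 0 0.5; 0 0 0 0 0.5; 0 0 0 0 0.5; 0 0 0 0 0.5"
  grip_force: 50

```text
clock: 28.32
tcp_pos: [0.6411, 0.1166, 0.0127]
orientation: [2.073, 2.359, 0.0]
contact_force: [-2.6, -1.5, 7.4]
grip_width: 0.0492
```

```bash
python3 plan.py 640.5 116.7 12.5 7.5; python3 look.py pics/p3.png
```

```text
t 28.32 tcp [641.1 116.6  12.7] phi 7.39 tilt [-0.     0.001 -1.   ] q7 -0.54 F [-2.6 -1.5  7.4] w 49.2 tip 0.008
shift cm [ 0.02 -0.05  0.02] yaw -0.002
```

View pics/p3.png

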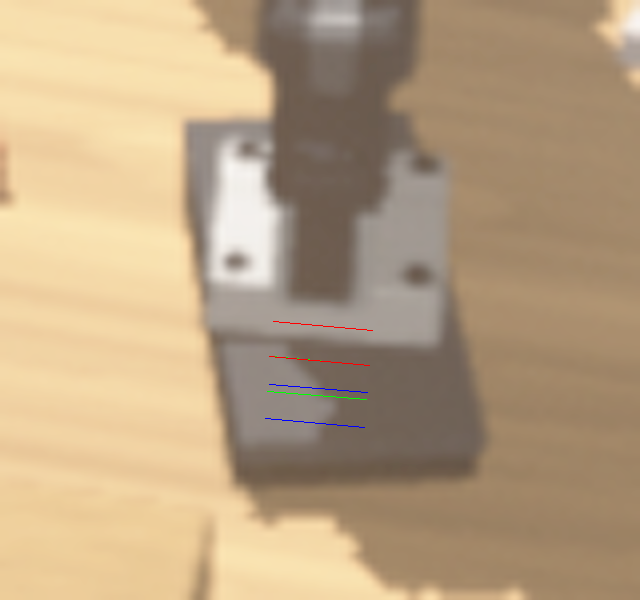

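carry_out:
  series: "0 0 -0.4 0 0.5; 0 0 -1.2 0 0.5; 0 0 -2.5 0 0.5; 0 0 -2.5 0 0.5; 0 0 -1.5 0 0.5; 0 0 0 0 0.5"

```text
clock: 29.12
tcp_pos: [0.6415, 0.1167, 0.0938]
orientation: [2.073, 2.359, 0.003]
contact_force: [-0.3, -0.0, -1.7]
grip_width: 0.0494
```

```bash
python3 plan.py 496 -237 80 13; python3 look.py pics/p4.png
```

```text
t 29.12 tcp [641.5 116.7  93.8] phi 7.38 tilt [ 0.     0.002 -1.   ] q7 -0.49 F [-0.3 -0.  -1.7] w 49.4 tip 0.008
shift cm [-33.21 -18.98   1.34] yaw -0.098
```

View pics/p4.png

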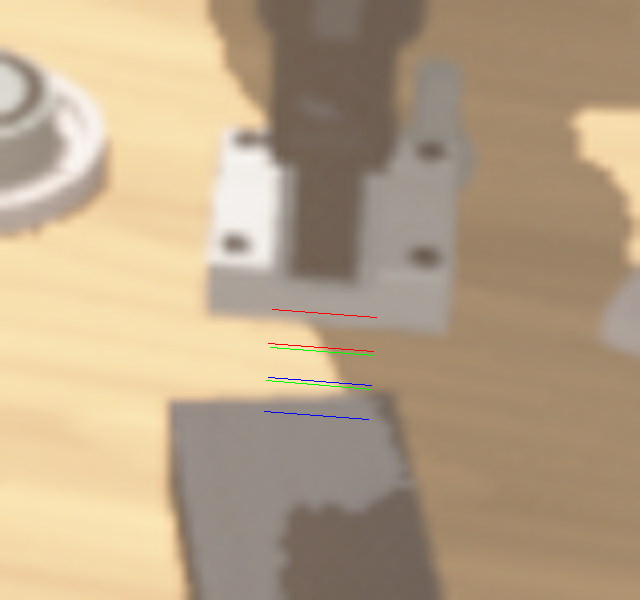

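carry_out:
  series: "-2.5 -1.4 0 0 0.5; -4 -2.3 0 0 0.5; -4.5 -2.6 0 0 0.5; -4.5 -2.6 0 0 0.5; -4.5 -2.6 0 0 0.5; -4.5 -2.6 0 0 0.5; -4.5 -2.6 0 0 0.5; -3.3 -1.9 0 0 0.5"

```text
clock: 30.18
tcp_pos: [0.4956, -0.2301, 0.0914]
orientation: [-2.075, -2.356, 0.002]
contact_force: [0.0, 0.4, -1.7]
grip_width: 0.0493
```

carry_out:
  series: "-0.91 -0.38 0.4 -0.05 0.5; 0 0 0.5 -0.048 0.5; 0 0 0 0 0.5; 0 0 0 0 0.5"

```text
clock: 30.68
tcp_pos: [0.4957, -0.236, 0.0835]
orientation: [-1.954, -2.46, -0.001]
contact_force: [-0.5, 0.2, -1.6]
grip_width: 0.0496
```

```bash
python3 plan.py 496 -237 20 13; python3 look.py pics/p5.png; python3 - <<'E'
from h import *
pt=eyes.grab_frame("top"); crop(pt,(420,265),120,90,6,"pics/p5t.png")
E
```

```text
t 30.68 tcp [ 495.7 -236.    83.5] phi 13.08 tilt [ 0.001  0.    -1.   ] q7 0.21 F [-0.5  0.2 -1.6] w 49.6 tip 0.008
shift cm [-0.11  0.01  6.35] yaw 0.001
```

View pics/p5.png

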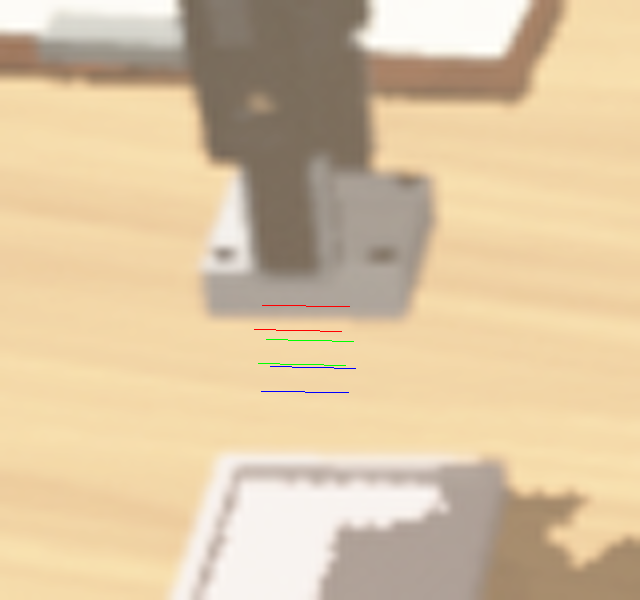

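View pics/p5t.png

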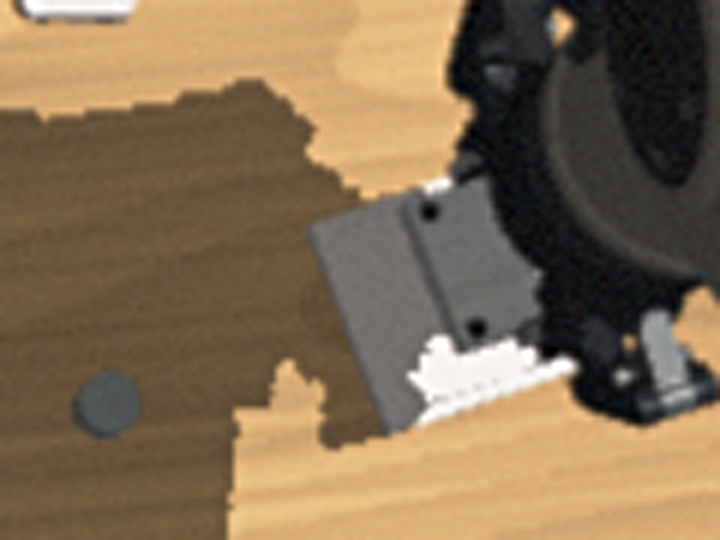

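carry_out:
  series: "-0.1 0 2 0 0.5; 0 0 2 0 0.5; 0 0 1.8 0 0.5; 0 0 0.8 0 0.5; 0 0 0.6 0 0.5; 0 0 0.5 0 0.5; 0 0 0.2 0 0.5; 0 0 0 0 0.5"

```text
clock: 31.78
tcp_pos: [0.4957, -0.2383, 0.0048]
orientation: [1.955, 2.458, 0.0]
contact_force: [0.2, -0.2, -3.0]
grip_width: 0.0494
```

```bash
python3 plan.py 496 -237 -2.3 13; python3 look.py pics/p6.png
```

```text
t 31.77 tcp [ 495.7 -238.3    4.8] phi 13.0 tilt [-0.  0. -1.] q7 0.12 F [ 0.2 -0.2 -3. ] w 49.4 tip 0.008
shift cm [0.12 0.06 0.71] yaw 0.0
```

View pics/p6.png

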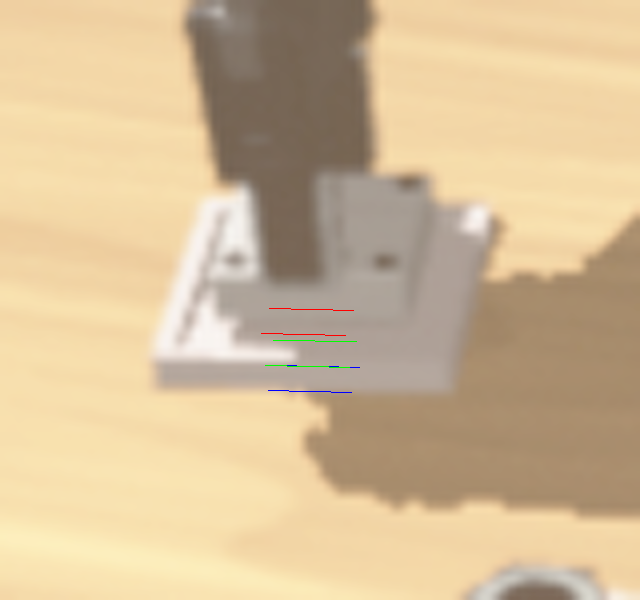

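carry_out:
  series: "0.1 0.05 0.3 0 0.5; 0 0 0.2 0 0.5; 0 0 0.1 0 0.5; 0 0 0.1 0 0.5; 0 0 0 0 0.5; 0 0 0 0 0.5"

```text
clock: 32.58
tcp_pos: [0.4957, -0.2372, -0.0023]
orientation: [1.956, 2.459, -0.0]
contact_force: [-0.6, 0.2, 1.7]
grip_width: 0.0493
```

carry_out:
  series: "0 0 0.1 0 0.5; 0 0 0 0 0.5; 0 0 0 0 0.5"

```text
clock: 32.95
tcp_pos: [0.4958, -0.2372, -0.0024]
orientation: [1.955, 2.458, -0.001]
contact_force: [-5.0, 1.3, 11.3]
grip_width: 0.0495
```

carry_out:
  series: "0 0 0 0 0.7; 0 0 0 0 0.8; 0 0 0 0 0.85; 0 0 0 0 0.85; 0 0 -0.5 0 0.85; 0 0 -1.5 0 0.85; 0 0 -3 0 0.85; 0 0 -4 0 0.85"

```text
clock: 33.95
tcp_pos: [0.4953, -0.2369, 0.0879]
orientation: [-1.955, -2.458, 0.0]
contact_force: [0.3, -0.4, 0.4]
grip_width: 0.0728
```

```bash
python3 plan.py 640 117.5 90 -72.2; python3 look.py pics/p7.png
```

```text
t 33.95 tcp [ 495.3 -236.9   87.9] phi 13.02 tilt [ 0.001 -0.001 -1.   ] q7 0.21 F [ 0.3 -0.4  0.4] w 72.8 tip 0.008
shift cm [31.27 22.08 -0.2 ] yaw 1.487
```

View pics/p7.png

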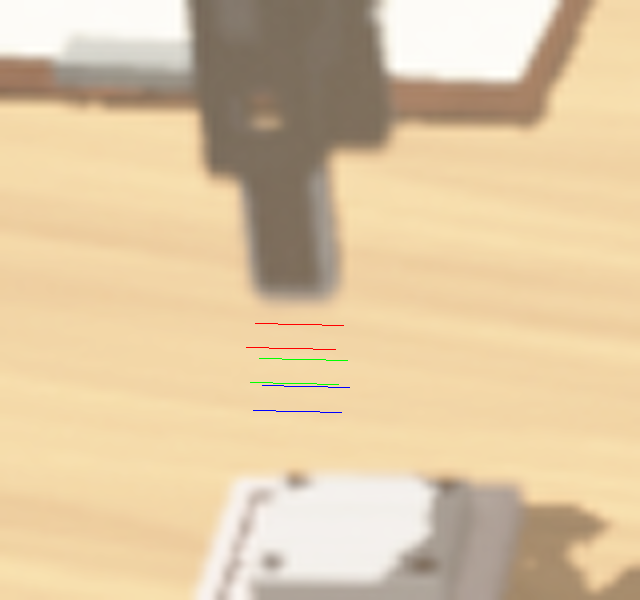

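carry_out:
  series: "2.5 1.8 -1.5 0 1; 4 2.8 -1.5 0 1; 4.5 3.2 0 0 1; 4.5 3.2 0 0 1; 4.5 3.2 0 0 1; 4.5 3.2 0 0 1; 4 2.8 0 0 1; 2.7 1.9 0 0 1"

```text
clock: 35.0
tcp_pos: [0.6414, 0.1199, 0.1178]
orientation: [1.953, 2.461, 0.003]
contact_force: [-0.1, -0.7, -0.3]
grip_width: 0.0854
```

carry_out:
  series: "0 0 0 -0.18 1; 0 0 0 -0.18 1; 0 0 0 -0.18 1; 0 0 0 -0.18 1; 0 0 0 -0.18 1; 0 0 0 -0.18 1; 0 0 0 -0.18 1; 0 0 0 -0.18 1"

```text
clock: 36.0
tcp_pos: [0.6411, 0.1164, 0.1176]
orientation: [-0.16, 3.137, -0.0]
contact_force: [0.5, 0.2, 0.1]
grip_width: 0.0855
```

carry_out:
  series: "0 0 0 -0.18 1; 0 0 0 -0.034 1; 0 0 0 0 1"

```text
clock: 36.38
tcp_pos: [0.6409, 0.1165, 0.117]
orientation: [-0.481, 3.104, 0.0]
contact_force: [-0.4, 0.2, 0.6]
grip_width: 0.0857
```

```bash
python3 plan.py 640 117.5 60 107.8; python3 - <<'E'
from h import *
ps=eyes.grab_frame("scene"); crop(ps,(320,265),210,120,3.8,"pics/q1.png")
E
```

```text
t 36.38 tcp [640.9 116.5 117. ] phi 107.61 tilt [-0. -0. -1.] q7 1.07 F [-0.4  0.2  0.6] w 85.7 tip 0.008
shift cm [0.06 0.12 5.7 ] yaw -0.003
```

View pics/q1.png

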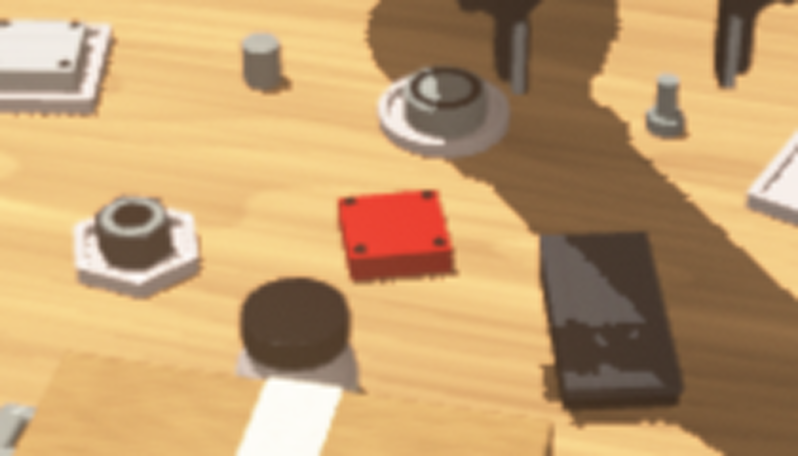

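```bash
python3 - <<'E'
from h import *
ps=eyes.grab_frame("scene")
P=np.array([ray(ps,(a/3.8+215-.37,b/3.8+205-.37),.02)[:2]*1000 for a,b in [(541,234),(648,232),(680,382),(565,390)]])
print(P.round(1),P.mean(0).round(1),cv2.minAreaRect(P.astype(np.float32)))
E
```

```text
[[595.2  74.1]
 [579.8 125.1]
 [687.9 159. ]
 [706.9 109.5]] [642.5 116.9] ((643.0225219726562, 117.15196990966797), (117.15995788574219, 53.27351760864258), 17.5783634185791)
```

carry_out:
  series: "0.06 0.08 2 0 1; 0 0 3 0 1; 0 0 3 0 1; 0 0 2 0 1; 0 0 1 0 1; 0 0 0.5 0 1; 0 0 0 0 1"

```text
clock: 37.35
tcp_pos: [0.6403, 0.1174, 0.002]
orientation: [-0.485, 3.103, 0.0]
contact_force: [-0.2, 0.1, 0.2]
grip_width: 0.0849
```

```bash
python3 plan.py 641 117.3 -6 107.7; python3 look.py pics/q2.png
```

```text
t 37.35 tcp [640.3 117.4   2. ] phi 107.77 tilt [-0.001  0.    -1.   ] q7 0.98 F [-0.2  0.1  0.2] w 84.9 tip 0.008
shift cm [-0.06 -0.03  0.8 ] yaw 0.001
```

View pics/q2.png

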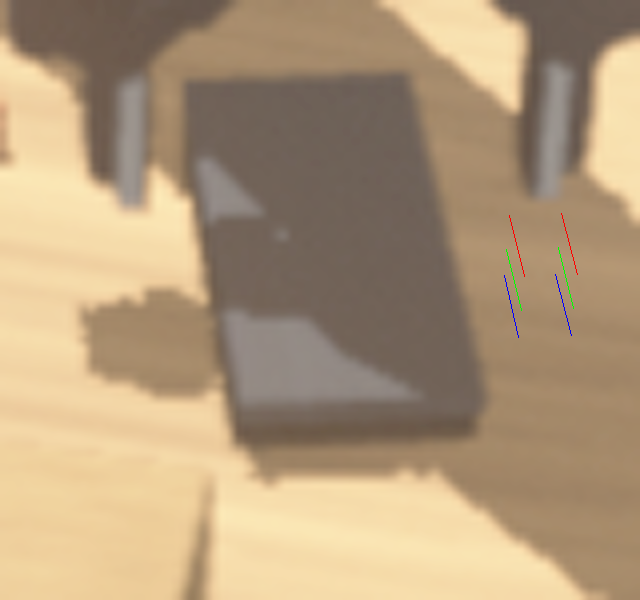

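carry_out:
  series: "0 0 0.5 0 1; 0 0 0.3 0 1; 0 0 0 0 0.8; 0 0 0 0 0.75; 0 0 0 0 0.75; 0 0 0 0 0.75"

```text
clock: 38.15
tcp_pos: [0.6401, 0.1172, -0.0063]
orientation: [-0.485, 3.104, 0.0]
contact_force: [0.4, 0.0, 0.3]
grip_width: 0.0637
```

```bash
python3 plan.py 641 117.3 -6 107.7; python3 look.py pics/q3.png
```

```text
t 38.15 tcp [640.1 117.2  -6.3] phi 107.77 tilt [-0. -0. -1.] q7 0.98 F [0.4 0.  0.3] w 63.7 tip 0.008
shift cm [-0.09 -0.02 -0.03] yaw 0.001
```

View pics/q3.png

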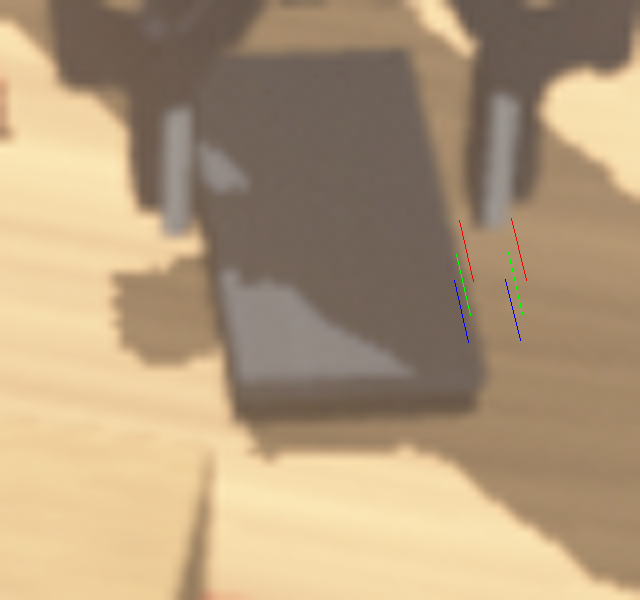

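carry_out:
  series: "0 0 0.3 0 0.75; 0 0 0 0 0.5; 0 0 0 0 0.5; 0 0 0 0 0.5; 0 0 0 0 0.5; 0 0 0 0 0.5"
  grip_force: 70

```text
clock: 38.95
tcp_pos: [0.64, 0.1171, -0.0093]
orientation: [-0.485, 3.104, -0.0]
contact_force: [-1.4, -0.7, 3.6]
grip_width: 0.0522
```

```bash
python3 plan.py 641 117.3 -6 107.7; python3 look.py pics/q4.png
```

```text
t 38.95 tcp [640.  117.1  -9.3] phi 107.77 tilt [ 0. -0. -1.] q7 0.98 F [-1.4 -0.7  3.6] w 52.2 tip 0.008
shift cm [-0.1  -0.01 -0.33] yaw 0.001
```

View pics/q4.png

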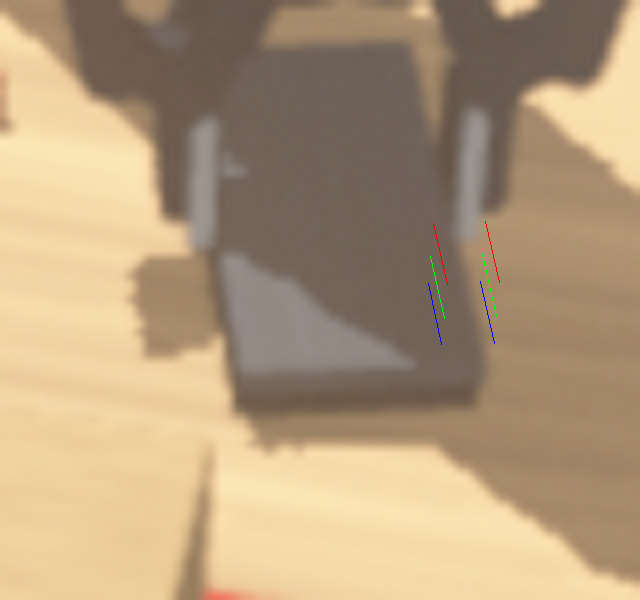

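carry_out:
  series: "0 0 -0.3 0 0.5; 0 0 -0.7 0 0.5; 0 0 -1.5 0 0.5; 0 0 -2.5 0 0.5; 0 0 -2.5 0 0.5; 0 0 0 0 0.5"

```text
clock: 39.75
tcp_pos: [0.642, 0.1182, 0.0692]
orientation: [-0.484, 3.098, 0.001]
contact_force: [-0.5, 0.7, -4.4]
grip_width: 0.0519
```

```bash
python3 plan.py 462 225 65 73.6; python3 look.py pics/q5.png
```

```text
t 39.75 tcp [642.  118.2  69.2] phi 107.76 tilt [-0.006 -0.    -1.   ] q7 1.03 F [-0.5  0.7 -4.4] w 51.9 tip 0.008
shift cm [13.88 15.67  0.34] yaw 0.596
```

View pics/q5.png

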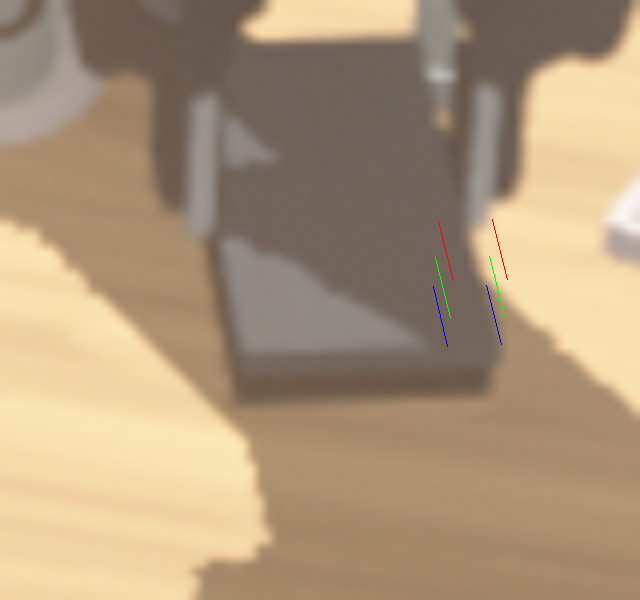

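carry_out:
  series: "1.5 1.7 0 0 0.5; 2.2 2.5 0 0 0.5; 2.5 2.8 0 0 0.5; 2.5 2.8 0 0 0.5; 2.3 2.6 0 0 0.5; 1.8 2 0 0 0.5; 1.08 1.27 0 0 0.5; 0 0 0 0 0.5"

```text
clock: 40.8
tcp_pos: [0.4593, 0.2244, 0.0654]
orientation: [0.488, -3.103, 0.0]
contact_force: [0.5, -0.2, -3.9]
grip_width: 0.0516
```

carry_out:
  series: "0 0 0 0.08 0.5; 0 0 0 0.13 0.5; 0 0 0 0.13 0.5; 0 0 0 0.13 0.5; 0 0 0 0.08 0.5; 0 0 0 0.046 0.5; 0 0 0 0 0.5; 0 0 0 0 0.5"

```text
clock: 41.8
tcp_pos: [0.4606, 0.2236, 0.0655]
orientation: [0.448, 3.109, -0.0]
contact_force: [2.1, -0.1, -4.2]
grip_width: 0.0519
```

```bash
python3 plan.py 462 225 65 73.6; python3 look.py pics/q6.png;python3 - <<'E'
from h import *
pt=eyes.grab_frame("top"); crop(pt,(215,300),110,100,6,"pics/q6t.png")
E
```

```text
t 41.8 tcp [460.6 223.6  65.5] phi 73.62 tilt [-0. -0. -1.] q7 0.16 F [ 2.1 -0.1 -4.2] w 51.9 tip 0.008
shift cm [-0.09  0.17  0.05] yaw 0.0
```

View pics/q6.png

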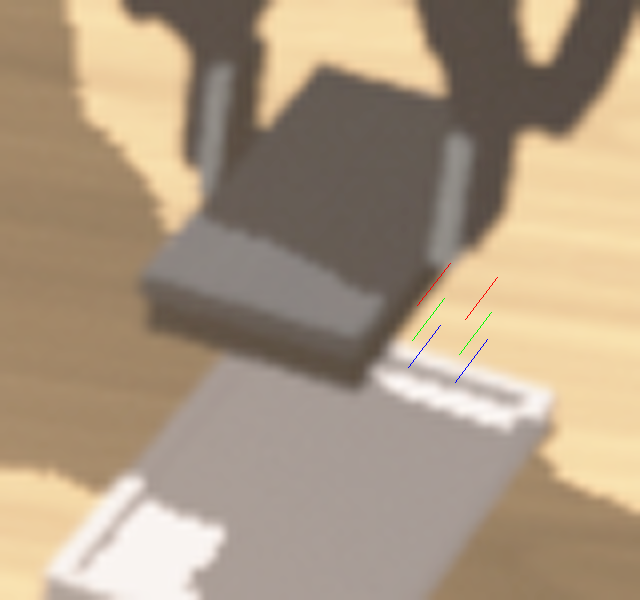

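View pics/q6t.png

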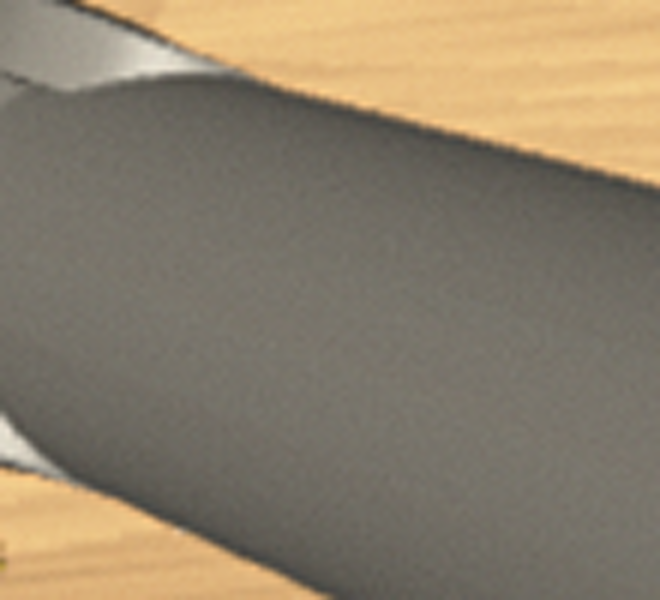

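carry_out:
  series: "-0.1 0.15 1.5 0 0.5; 0 0 2 0 0.5; 0 0 1.3 0 0.5; 0 0 0.6 0 0.5; 0 0 0.4 0 0.5; 0 0 0 0 0.5; 0 0 0 0 0.5"

```text
clock: 42.78
tcp_pos: [0.4617, 0.2254, 0.008]
orientation: [0.447, 3.109, 0.001]
contact_force: [0.6, -0.5, -3.7]
grip_width: 0.0516
```

```bash
python3 plan.py 462 225 -4.3 73.6; python3 look.py pics/q7.png
```

```text
t 42.77 tcp [461.7 225.4   8. ] phi 73.62 tilt [-0.001  0.001 -1.   ] q7 0.07 F [ 0.6 -0.5 -3.7] w 51.6 tip 0.008
shift cm [-0.03 -0.03  1.23] yaw 0.0
```

View pics/q7.png

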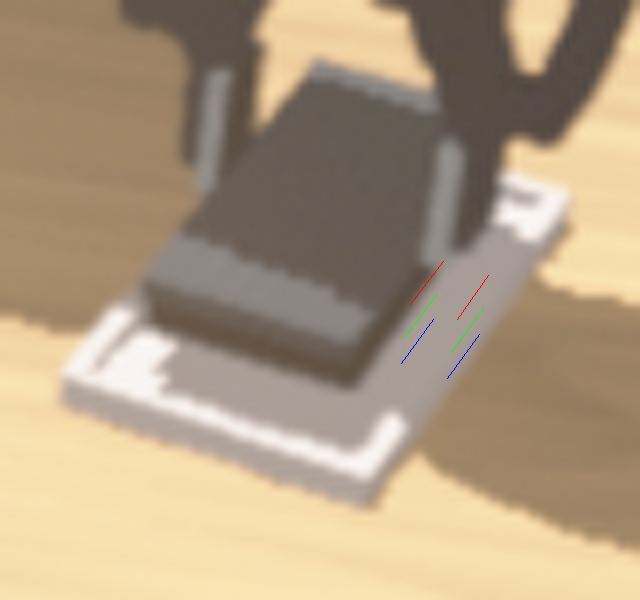

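carry_out:
  series: "0 0 0.5 0 0.5; 0 0 0.4 0 0.5; 0 0 0.1 0 0.5; 0 0 0.1 0 0.5; 0 0 0 0 0.5; 0 0 0 0 0.5"

```text
clock: 43.58
tcp_pos: [0.4615, 0.2252, -0.0033]
orientation: [0.447, 3.109, 0.0]
contact_force: [-0.5, 0.8, -4.2]
grip_width: 0.0519
```

```bash
python3 plan.py 462 225 -4.3 73.6; python3 look.py pics/q8.png
```

```text
t 43.58 tcp [461.5 225.2  -3.3] phi 73.63 tilt [-0.  0. -1.] q7 0.05 F [-0.5  0.8 -4.2] w 51.9 tip 0.008
shift cm [-0.06 -0.01  0.1 ] yaw 0.0
```

View pics/q8.png

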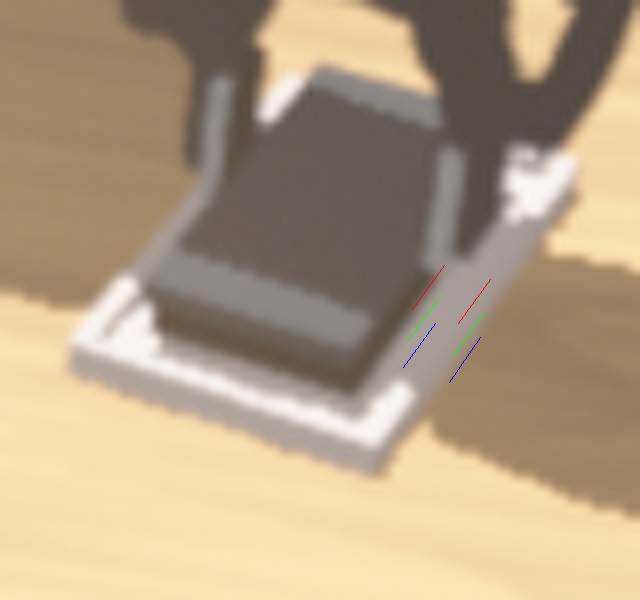

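Inside the rim. Final touch-down in 1 mm steps.

carry_out:
  series: "0 0 0.1 0 0.5; 0 0 0 0 0.5; 0 0 0 0 0.5"

```text
clock: 44.0
tcp_pos: [0.4615, 0.2252, -0.0044]
orientation: [0.448, 3.109, 0.0]
contact_force: [0.3, -0.2, -3.8]
grip_width: 0.0515
```

carry_out:
  series: "0 0 0.1 0 0.5; 0 0 0 0 0.5; 0 0 0 0 0.5"

```text
clock: 44.38
tcp_pos: [0.4615, 0.2253, -0.0044]
orientation: [0.447, 3.109, -0.001]
contact_force: [-3.2, -3.6, 10.2]
grip_width: 0.0519
```

carry_out:
  series: "0 0 0 0 0.7; 0 0 0 0 0.8; 0 0 0 0 0.9; 0 0 0 0 0.9; 0 0 -0.5 0 0.9; 0 0 -1.5 0 0.9; 0 0 -3 0 0.9; 0 0 -4 0 0.9"

```text
clock: 45.38
tcp_pos: [0.4609, 0.2251, 0.0859]
orientation: [-0.447, -3.109, 0.001]
contact_force: [1.2, -0.1, -0.1]
grip_width: 0.077
```

carry_out:
  series: "0 0 -4 0 0.9; 0 0 -4 0 0.9; 0 -3 0 0 0.9; 0 -5 0 0 0.9; 0 -5 0 0 0.9; 0 -5 0 0 0.9; 0 -5 0 0 0.9; 0 0 0 0 0.9"

```text
clock: 46.38
tcp_pos: [0.3951, 0.0003, 0.1647]
orientation: [-0.459, -3.107, 0.005]
contact_force: [-0.7, 0.6, 0.8]
grip_width: 0.0765
```

```bash
python3 plan.py 462 225 100 73.6; python3 - <<'E'
from h import *
pt=eyes.grab_frame("top"); ps=eyes.grab_frame("scene")
cv2.imwrite("pics/z1t.png",pt["color"]); crop(ps,(340,250),260,110,3,"pics/z1.png")
E
```

```text
t 46.38 tcp [3.951e+02 3.000e-01 1.647e+02] phi 73.18 tilt [ 0.    -0.003 -1.   ] q7 0.87 F [-0.7  0.6  0.8] w 76.5 tip 0.008
shift cm [ 0.09 23.46  6.39] yaw -0.007
```

View pics/z1t.png

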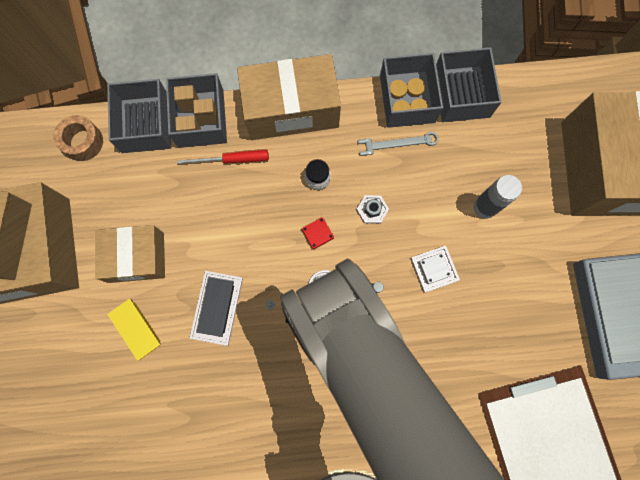

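View pics/z1.png

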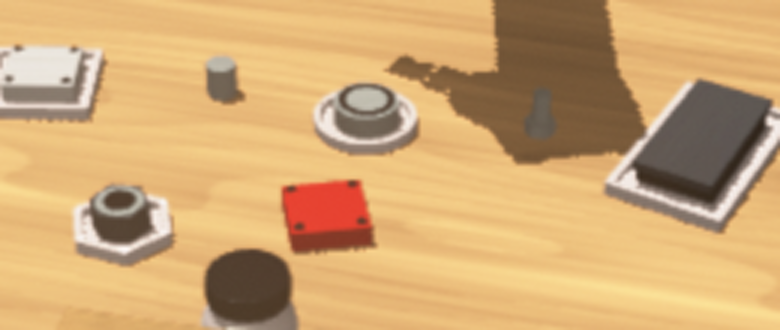

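```bash
python3 - <<'E'
from h import *
pt=eyes.grab_frame("top"); ps=eyes.grab_frame("scene")
T={"nut":((638,-123.5),.025),"bearing":((482.5,-3),.023),"plate":((496,-237),.021),"brake_pad":((462,225),.025)}
for n,p in(("top",pt),("scene",ps)):
  for q,(c,z) in T.items():
    for d in spotter.mark_of(p,q):
      X=ray(p,d["uv"],.005)[:2]*1000
      if np.hypot(*(X-c))<60: print(n,q,round(d["confidence"],2),(X-c).round(1))
print(r.get_obs()["contact_force"], np.abs(r.get_obs()["qvel"]).max())
E
```

```text
top nut 0.53 [-4.   2.5]
top plate 0.76 [-3.7 -1.7]
top brake_pad 0.66 [-1.7  1.1]
scene nut 0.61 [4.4 4.6]
scene bearing 0.79 [15.2  1.4]
scene plate 0.7 [ 5.1 -5.2]
scene plate 0.22 [15.7  6.1]
scene brake_pad 0.8 [ 9.7 -9.3]
[-0.97374455  0.29761042 -0.43821181] 0.004967550601294307
```

```bash
python3 - <<'E'
from h import *
ps=eyes.grab_frame("scene"); f=lambda a,b:(a/3+210-.3,b/3+195-.3)
print("bearing",ray(ps,f(368,99),.023)*1000)
P=np.array([ray(ps,f(*c),.025)[:2]*1000 for c in[(697,82),(770,98),(713,188),(637,160)]]);print("pad",P.mean(0),cv2.minAreaRect(P.astype(np.float32)))
P=np.array([ray(ps,f(*c),.021)[:2]*1000 for c in[(18,49),(74,49),(66,80),(9,79)]]);print("plate holes",P.mean(0))
print("nut",ray(ps,f(121,200),.025)*1000)
E
```

```text
bearing [484.26899354  -1.88376497  23.        ]
pad [465.79203261 224.97301328] ((465.8313293457031, 224.2034454345703), (53.53588104248047, 118.36959838867188), 76.29905700683594)
plate holes [ 497.7980152  -236.39388677]
nut [ 639.31679731 -123.38662361   25.        ]
```

```bash
python3 -c "
from bench import r
print(r.hand_in())"
```

```text
the job is handed in; nothing more can be done
None
```

The stack was taken apart from the top down. The nut, bearing, plate and brake pad were each set into the matching nest at a 1–2 mm/step touch-down and let go. The job was handed in shortly after 46 s of the 112 s allowed.

**Final checks:**
- Hand measurements in the scene picture put each part's centre 1.5–4 mm from the nest position I had estimated from the two cameras (limit 13 mm).
- In the last pictures all four parts sit inside their rims and look flat. The spray can and the jar look unmoved in the top picture.
- The gripper was open and clear of everything, with contact forces at noise level.

**What disagreed:**
- The trained network's final readings from the scene camera differed from the measurements. It put the bearing 15 mm off centre and the brake pad about 13 mm off. My measurements in the same picture, and the pictures themselves, showed the bearing about 2 mm off and the pad about 4 mm off, so I took the readings to be wrong.
- The top camera could not confirm the bearing at the end, because the arm hid it. An earlier top picture, taken after its release, showed it in its nest.
- In the pictures the fingertips stood about 12–22 mm behind the TCP, depending on the opening, not 8 mm ahead of it. I set the grip heights from the pictures instead.

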